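Find and mark the high spot of a sample changer's turntable

ROBOT

A 6-joint arm with a two-finger parallel gripper is mounted at the origin on a cart in front of the work surface, level with it; the furniture and walls round the work are solid. World frame = base frame: x ahead of the robot, y to its left, z up, the work surface at z = 0. Lengths are in m, angles in rad, forces in N, time in s.
With the tool pointing down it reaches from about 0.25 to 0.775 m from the base axis. Payload 4 kg.
Tool frame: the origin (TCP) lies at the very end of the fingers, on their centre line; the grasp point (between the pads) lies 19 mm behind it (robot.pinch_z is the distance from the TCP to the grasp point, in m); z points along the fingers, y is the line along which they close (so a half turn about z gives the same grasp; the last joint's range is limited). The gripper opens to 94 mm and grips with 3 to 60 N. Pads are 16 mm wide; open, the fingers measure 119 mm over their backs; the gripper's body (75 mm by 177 mm) begins 78 mm behind the grasp point.
Start: joints at [1.183, 0.087, 1.371, -0, 1.684, -0.103], TCP at [0.155, 0.528, 0.206] pointing down, gripper open.
Joint ranges: [-3.1, 3.1], [-0.76, 2.03], [0.27, 2.55], [-1.08, 4.22], [0.17, 2.65], [-2.57, 2.57]. Speed limits (rad/s): [2.79, 2.79, 3.14, 3.14, 3.14, 3.14].

INTERFACE

Orientations are given as [roll, pitch, yaw] about the fixed x, y, z axes, in that order (R = Rz(yaw) Ry(pitch) Rx(roll)).
In Python, from bench import robot gives the robot as it stands.
- The arm moves only by the tool arm_command, never from a script. Its argument "targets" is one flat list of numbers, 7 for each row, row after row: the turn, a rotation vector about the tool's x, y, z in degrees, then the shift along the tool's x, y, z in mm, then the closure, from -1 (fully open) to 1 (shut). In form: [ax, ay, az, x, y, z, hand, ax, ay, az, x, y, z, hand, ...]. A call has 1 to 20 rows; each row is the pose to reach, as a shift and turn from the pose commanded when the call began, along the tool's axes at that moment; what a row does not reach only later rows make up. A row lasts 1/10 s, in which the tool goes at most 50 mm and 8.59 degrees, less where a joint would pass 70% of its speed; a pose out of reach is approached as far as the arm can. A call with a gripper value outside its range is refused whole. The fingers move at their own pace and stop on an object; the grip force is fixed at half the most. Time passes only in rows, so rows that repeat a pose let the fingers close. It gives the time, the measured TCP pose, the force, the opening and the grip force at its end, in the units of the state.
- robot.get_obs(): the state, without advancing time (a new reading comes with each control period).
- robot.snapshot(name): name is "scene" or "top" or "wrist"; returns a dict with "color" (400x640x3 uint8, red, green, blue), "range_z" (400x640 float32, m along the optical axis (not along the pixel's ray), 0 where there is no reading), "fx", "fy", "cx", "cy" (pixels), "T" (4x4, takes a point from camera to world coordinates); the wrist camera has in their place "T_tool_cam" (4x4, takes a point from camera to tool coordinates, whose origin is the TCP and whose axes are the flange's). Camera axes: x right, y down, z forward; pixel columns grow to the right and rows downward; lengths in m; the calibration is good to about 2 mm. A picture is of the moment at which its call begins: read the wrist's pose just before it.
- robot.close_job(): hands the job in; it is judged then, once.
The state is a dict: "time": time; "joint_positions": joint angles; "qvel": joint speeds; "joint_torque": joint torques, N m; "tool_pos": TCP position; "ee_rot": TCP orientation; "wrist_force": force on the tool from outside, world axes, zero at the start; "wrist_torque": the same for the moment, N m; "width": finger opening in m; "finger_force": force on a finger pad.
Only numpy, scipy, OpenCV 4.12 (cv2) and the standard library are available. Lean on these libraries where they do the work, as an engineer would, in place of code of your own. Each camera call takes 0.05 s, during which the arm holds its last target. There are 200 camera calls.

TASK

The sample changer's turntable has been catching. Lift every handled beaker off it and stand them all upright on the flat dark rubber mat, swing the dial gauge in fully against its stop so that its tip rides on the drive ring, and turn the turntable slowly by its crank knob to find the ring's highest spot; let go with the turntable stopped there, the needle at its highest reading. To mark the spot, stand the red rubber stopper upright on the turntable's plate, near its edge and directly in line with the gauge tip; then, without moving the turntable, swing the gauge all the way back out, leaving the other things on the bench alone.

Things in the scene. Friction and masses are not known exactly. Their poses are not given: they have to be found in the camera images.
- turntable (a joint): Turn of the turntable about its upright axis (rad), positive anticlockwise from above, from an arbitrary zero; free to turn many times either way, stays where it is left (friction 0.12 N m, plus drag 0.25 N m per rad/s). Aluminium plate 179 mm across, top face 82 mm above the bench, on a fixed white housing 220 x 220 mm, 48 mm high.
- axis_top (a point): The turntable's axis at the plate's top face; z up, y towards the gauge tip. The grey drive ring under the plate's edge, radius about 91 mm, is out of true: one highest spot, about 5 mm high and 60 degrees wide, anywhere round it, different each time, and elsewhere a lesser swelling half as high, so only a full turn tells which is highest.
- crank_grip (a point): Grip point of the crank knob: upright black pin 16 mm across that spins freely about itself, 40 mm from the turntable's axis, from the plate to 51 mm above it; this point is on the pin's axis 32 mm above the plate. Carry it in a circle round the axis; the gripper need not turn with it.
- gauge (a joint): Swing of the gauge arm about its upright pivot (rad), positive anticlockwise from above: 0 fully out (starts near there), 0.60 fully in against its stop, gauge tip pressed on the drive ring. Stays where it is left (friction 0.25 N m). It would strike a beaker handle hanging over the turntable's edge near it.
- gauge_pivot (a point): Point on the arm's upright pivot axis, 106 mm above the bench.
- gauge_grip (a point): Grip point of the arm: an upright black round post 16 mm across at the arm's free end, its top 118 mm above the bench; this point is on the post's axis, 12 mm below its top and 127 mm from the pivot.
- dial_centre (a point): Centre of the gauge's white face (70 mm across with its steel bezel, facing up, 82 mm above the bench). The face has 20 ticks and a black needle.
- needle (a joint): Gauge reading: turn of the needle (rad), clockwise as the tip is pushed in, 0.6 rad per mm. 0 with the gauge out; with it in 0.7 to 1.4 on most of the ring, 2.7 on the lesser swelling, 4.2 at the top of the highest spot, where it changes little within 5 degrees and is 0.6 less at 14 degrees either side.
- mark_place (a point): The mark place: point on the plate's upper face in line with the gauge tip (straight from the axis towards the tip), 70 mm from the axis and 20 mm in from the plate's edge. It belongs to the fixed housing and does not turn with the turntable.
- stopper: Red rubber laboratory stopper, round, 31 mm across and 26 mm high; origin at the centre of its underside, z up. Stands on the bench to the left at the start; grasp it across from above.
- mat: Flat dark grey rubber mat 120 x 290 mm (x, y), 4 mm thick, fixed on the bench; origin at the centre of its underside. The three beakers fit side by side along its y.
- beaker_0: White plastic beaker with a handle, empty, 51 mm across at the foot, 60 mm at the rim, 80 mm high, 0.07-0.14 kg; origin at the centre of its underside, z up. D-shaped handle along its +y: round bar 10 mm thick in its y-z plane, y = 28 to 66 mm, z = 17 to 77 mm; pinch it across (along x) at y = 51, z = 52 mm. Starts on the turntable, handle roughly outwards. May be absent.
- beaker_1: White plastic beaker with a handle, empty, 51 mm across at the foot, 60 mm at the rim, 80 mm high, 0.07-0.14 kg; origin at the centre of its underside, z up. D-shaped handle along its +y: round bar 10 mm thick in its y-z plane, y = 28 to 66 mm, z = 17 to 77 mm; pinch it across (along x) at y = 51, z = 52 mm. Starts on the turntable, handle roughly outwards. May be absent.
- beaker_2: White plastic beaker with a handle, empty, 51 mm across at the foot, 60 mm at the rim, 80 mm high, 0.07-0.14 kg; origin at the centre of its underside, z up. D-shaped handle along its +y: round bar 10 mm thick in its y-z plane, y = 28 to 66 mm, z = 17 to 77 mm; pinch it across (along x) at y = 51, z = 52 mm. Starts on the turntable, handle roughly outwards. May be absent.
- petri: Closed petri dish 58 mm across, 15 mm high. Bystander, to be left alone; origin at the centre of its underside.
- wash_bottle: White wash bottle with a bent nozzle, 204 mm high. Bystander, to be left alone; origin at the centre of its underside.
- white_bottle: White plastic bottle with a blue cap, 60 mm across, 141 mm high. Bystander, to be left alone; origin at the centre of its underside.

How it is judged:
On the way, in this order (a step that is already met when the one before it is completed fails the run):
1. every beaker stands upright on the mat, let go (x of beaker_0 in the frame of mat between -0.04 and 0.04 m and y of beaker_0 in the frame of mat between -0.125 and 0.125 m and z of each of beaker_0, beaker_1, beaker_2 in the frame of mat below 0.012 m and angle between each of beaker_0, beaker_1, beaker_2's own z axis and vertical below 0.12 rad and linear speed of each of beaker_0, beaker_1, beaker_2 below 0.03 m/s and x of beaker_1 in the frame of mat between -0.04 and 0.04 m and y of beaker_1 in the frame of mat between -0.125 and 0.125 m and x of beaker_2 in the frame of mat between -0.04 and 0.04 m and y of beaker_2 in the frame of mat between -0.125 and 0.125 m), for 0.2 s.
2. the gauge is swung in against its stop (value of joint gauge above 0.592 rad), for 0.2 s.
3. the highest spot of the ring stands at the gauge tip, the turntable still and let go (value of joint needle above 3.6 rad and value of joint gauge above 0.585 rad and contact force between the fingers and anything else below 0.3 N and velocity of joint turntable between -0.05 and 0.05 rad/s), for 0.6 s.
4. the stopper stands on the turntable at the mark place while the needle is still at its highest, let go (horizontal distance between stopper and mark_place below 0.022 m and z of stopper in the frame of mark_place between -0.006 and 0.006 m and angle between stopper's own z axis and vertical below 0.12 rad and linear speed of stopper below 0.02 m/s and value of joint needle above 3.6 rad and contact force between the fingers and stopper below 0.1 N and velocity of joint turntable between -0.05 and 0.05 rad/s), for 0.3 s.
5. the gauge is swung back out (value of joint gauge below 0.09 rad), for 0.2 s.
At the end, for the whole second after the job is handed in: Every beaker upright on the mat (centre within 40 by 125 mm of its centre); the stopper upright on the plate within 22 mm of the mark place, put there while the highest spot stood at the gauge tip (needle above 3.6 rad); gauge swung back out (below 0.10 rad); all at rest (all of step 1 and horizontal distance between stopper and mark_place below 0.022 m and z of stopper in the frame of mark_place between -0.006 and 0.006 m and angle between stopper's own z axis and vertical below 0.12 rad and linear speed of stopper below 0.02 m/s and velocity of joint turntable between -0.05 and 0.05 rad/s and value of joint gauge below 0.1 rad); the robot touches nothing.
It fails at once if with the gauge in, the turntable is spun or jerked round faster than 4 rad/s (value of joint gauge above 0.5 rad and (velocity of joint turntable above 4 rad/s or velocity of joint turntable below -4 rad/s)).
It fails at once if the petri dish, the wash bottle or the white bottle is shifted by more than 30 mm (distance of any of petri, wash_bottle, white_bottle from where it was at the start of the episode above 0.03 m).
Of beaker_0, beaker_1, beaker_2 only 2 to 3 are there at a start; the rules pass over those that are not, and their reading is None.
At some moment in a run one of beaker_0, beaker_1, beaker_2 may be knocked a few centimetres aside while the robot is not near it.
It also fails if it takes over 210 s, if anything falls off the work surface, if the arm or the gripper's body presses on something with over 40 N, if the wrist force passes 120 N, or if a joint passes its speed limit or range.

## Working session

There is one attempt and no reset: what is moved stays moved. The work goes in short steps, Python scripts to look and compute and a tool call to move; the robot and the scene stay as the last step left them, time stands still between calls to the robot, and variables do not carry over. Pictures are saved under pics/ and viewed, at most 14 in all, crops included, and the job is handed in when it is done.

Besides the shell and the picture viewer there is one more tool, called after "Request:" as name(argument=value, ...) on one line, values as JSON. arm_command: Moves the arm, as the interface text tells. Its arguments: {"type":"object","properties":{"targets":{"type":"array"}},"required":["targets"]}

```bash
mkdir -p pics; ls; cat > h.py <<'E'
import numpy as np, cv2
from bench import robot
from scipy.spatial.transform import Rotation as R
def snap(n):
    o=robot.get_obs(); s=robot.snapshot(n)
    if n=="wrist":
        T=np.eye(4);T[:3,:3]=R.from_euler('xyz',o["ee_rot"]).as_matrix();T[:3,3]=o["tool_pos"]
        s["T"]=T@s["T_tool_cam"]
    return s
def save(s,f,crop=None,k=1):
    im=s["color"][...,::-1]
    if crop: x0,y0,x1,y1=crop; im=im[y0:y1,x0:x1]
    cv2.imwrite("pics/"+f,cv2.resize(im,None,fx=k,fy=k,interpolation=cv2.INTER_CUBIC))
def px(s,u,v,z=None):
    "world point of pixel; if z given, intersect with that height, else use depth"
    d=np.array([(u-s["cx"])/s["fx"],(v-s["cy"])/s["fy"],1.]); T=s["T"]
    if z is None:
        r=s["range_z"][int(v)-1:int(v)+2,int(u)-1:int(u)+2]; t=np.median(r)
    else: t=(z-T[2,3])/(T[:3,:3]@d)[2]
    return (T@np.append(d*t,1))[:3]
def go(x,y,z,yaw=None):
    "shift/turn in tool axes to world TCP target (pointing down)"
    o=robot.get_obs(); M=R.from_euler('xyz',o["ee_rot"])
    d=M.inv().apply(np.array([x,y,z])-o["tool_pos"])*1000
    print("shift",d.round(1))
E
python3 - <<'E'
from h import *
import pickle
o=robot.get_obs(); print({k:np.round(v,3) for k,v in o.items()}, robot.pinch_z)
for n in("top","scene"):
    s=snap(n); save(s,n+"0.png",k=1.25); pickle.dump(s,open(n+"0.pkl","wb")); print(n,s["T"].round(3),s["fx"])
E
```

```text
pics
{'time': np.float64(0.0), 'joint_positions': array([ 1.183,  0.088,  1.372,  0.   ,  1.684, -0.103]), 'qvel': array([ 0.   ,  0.002, -0.001, -0.001,  0.   , -0.   ]), 'joint_torque': array([-0.0000e+00, -3.4016e+01, -3.0244e+01,  7.2000e-02,  3.3000e-02,
       -0.0000e+00]), 'tool_pos': array([0.154, 0.527, 0.204]), 'ee_rot': array([-3.139, -0.   ,  2.857]), 'wrist_force': array([0.472, 0.064, 0.425]), 'wrist_torque': array([-0.035, -0.091,  0.014]), 'finger_force': np.float64(0.0), 'width': np.float64(0.094)} 0.0188
top [[ 0.023 -0.995  0.097  0.469]
 [-1.    -0.023  0.007  0.203]
 [-0.005 -0.098 -0.995  1.168]
 [ 0.     0.     0.     1.   ]] 448.5364766904639
scene [[ 0.465 -0.38   0.8   -0.227]
 [-0.885 -0.182  0.428 -0.255]
 [-0.018 -0.907 -0.421  0.531]
 [ 0.     0.     0.     1.   ]] 496.8443910352663
```

View pics/top0.png

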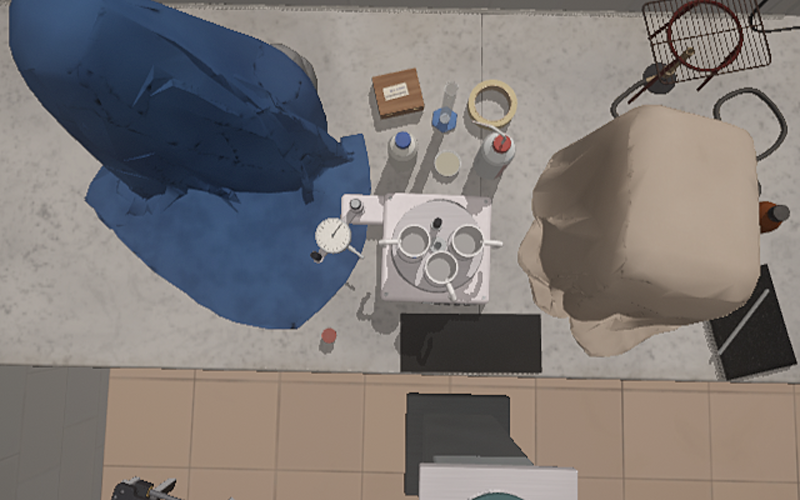

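View pics/scene0.png

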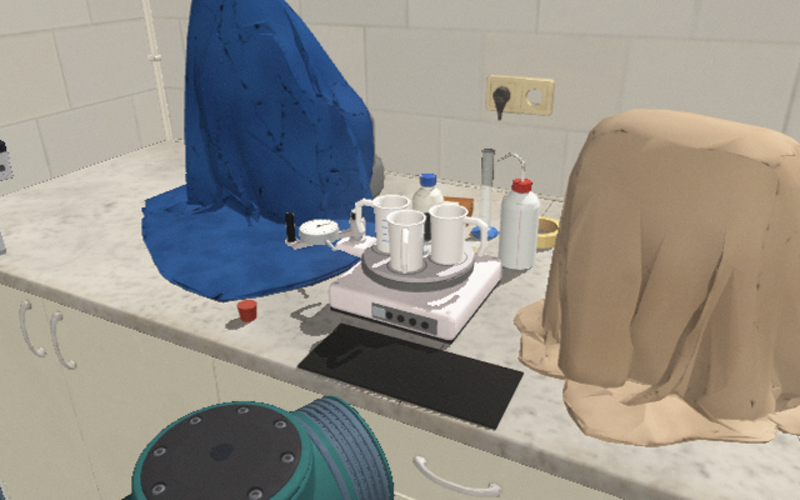

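The top view shows three beakers on the plate with the crank knob behind them at (437,222). The gauge is at (333,236), the stopper at (329,336), and the mat spans (400–541, 314–372). I'll enlarge that area.

```bash
python3 - <<'E'
from h import *
import pickle
s=pickle.load(open("top0.pkl","rb")); save(s,"topc.png",(242,146,442,296),4)
E
```

```text
(no output)
```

View pics/topc.png

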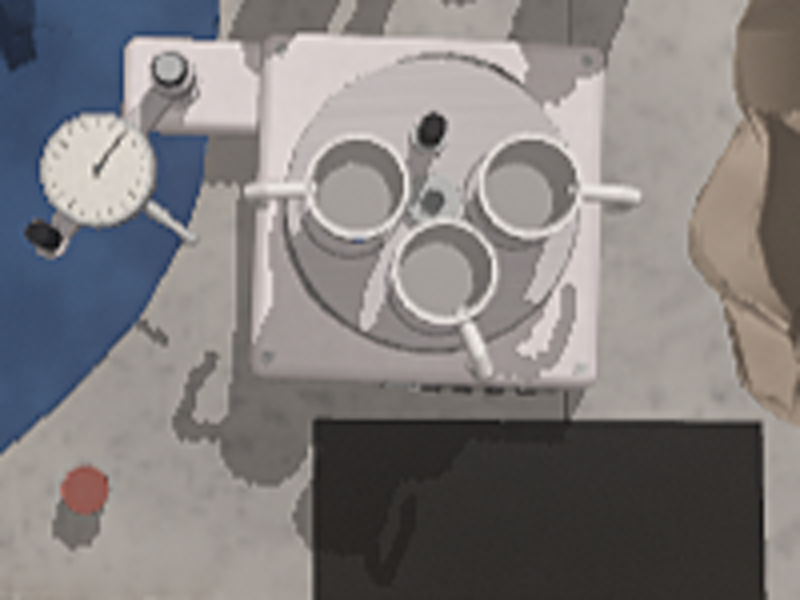

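The enlarged crop gives these positions:
- Beaker rims: (357,188), (529,187) and (443,273).
- Handle tips: (247,191), (640,197) and (487,372).
- Plate centre: (432,203).
- Knob: (432,128).
- Gauge post: (45,236).
- Dial: (98,170).
- Pivot: (172,70).
- Stopper: (84,490).
- Mat's far corners: (313,421) and (760,423).

```bash
python3 - <<'E'
from h import *
import pickle
s=pickle.load(open("top0.pkl","rb"))
P={}
for n,u,v,z in[("b0",357,188,.162),("h0",249,191,.145),("b1",529,187,.162),("h1",638,197,.145),("b2",443,273,.162),("h2",486,370,.145),
 ("plate",432,203,.082),("knobtop",432,126,.133),("post",42,233,.118),("pivot",172,66,.118),("dial",98,170,.082),("stop",84,490,.026),("tip",192,238,.07),("matL",313,421,.004),("matR",760,423,.004)]:
    P[n]=px(s,242+u/4,146+v/4,z); print(n,P[n].round(4))
for v in (590,): pass
print("mat near",px(s,400*.8,372*.8,.004).round(4),px(s,541*.8,372*.8,.004).round(4))
for i in"012":
    d=P["h"+i]-P["b"+i]; a=np.degrees(np.arctan2(d[1],d[0])); r=np.linalg.norm(d[:2])
    g=P["b"+i][:2]+.051*d[:2]/r; print(i,a.round(1),r.round(4),g.round(4))
print(np.linalg.norm((P["post"]-P["pivot"])[:2]))
o=robot.get_obs();print(R.from_euler('xyz',o["ee_rot"]).as_matrix().round(3))
E
```

```text
b0 [0.5871 0.182  0.162 ]
h0 [0.5859 0.2436 0.145 ]
b1 [0.5898 0.085  0.162 ]
h1 [0.5875 0.0205 0.145 ]
b2 [0.5401 0.1327 0.162 ]
h2 [0.4867 0.1063 0.145 ]
plate [0.5883 0.1345 0.082 ]
knobtop [0.6278 0.1385 0.133 ]
post [0.5613 0.3657 0.118 ]
pivot [0.6625 0.2923 0.118 ]
dial [0.6039 0.3386 0.082 ]
stop [0.4073 0.3474 0.026 ]
tip [0.5646 0.2808 0.07  ]
matL [0.4537 0.204  0.004 ]
matR [ 0.4591 -0.0839  0.004 ]
mat near [0.336  0.2019 0.004 ] [ 0.3429 -0.0857  0.004 ]
0 91.1 0.0616 [0.5861 0.233 ]
1 -92.1 0.0645 [0.588  0.0341]
2 -153.6 0.0596 [0.4944 0.1101]
0.1250221962883641
[[-0.96   0.281 -0.001]
 [ 0.281  0.96  -0.002]
 [ 0.    -0.002 -1.   ]]
```

```bash
cat >> h.py <<'E'
def go(x,y,z,ya=None,ref=None):
    "shift (tool axes, mm) and turn az to world TCP target with finger line at world angle ya (deg)"
    o=robot.get_obs(); M=R.from_euler('xyz',o["ee_rot"]); Y=M.as_matrix()[:,1]
    a=np.degrees(np.arctan2(Y[1],Y[0])); d=M.inv().apply(np.array([x,y,z])-o["tool_pos"])*1000
    az=0 if ya is None else -((ya-a+180)%360-180)
    print("ya %.1f az %.1f shift"%(a,az),d.round(1))
def st():
    o=robot.get_obs(); print({k:np.round(o[k],3).tolist() for k in("time","joint_positions","tool_pos","ee_rot","wrist_force","width","finger_force")})
def clusters(zlo=.15,x=(.45,.68),y=(0,.26)):
    s=snap("top"); v,u=np.mgrid[:400,:640]; r=s["range_z"]
    P=np.stack([(u-s["cx"])/s["fx"]*r,(v-s["cy"])/s["fy"]*r,r,np.ones_like(r)],-1)@s["T"].T
    m=(r>0)&(P[...,2]>zlo)&(P[...,2]<zlo+.02)&(P[...,0]>x[0])&(P[...,0]<x[1])&(P[...,1]>y[0])&(P[...,1]<y[1])
    n,l=cv2.connectedComponents(m.astype(np.uint8))
    for i in range(1,n):
        q=P[l==i]
        if len(q)>20: print("cl",len(q),q[:,:3].mean(0).round(4),"min",q[:,:2].min(0).round(3),"max",q[:,:2].max(0).round(3))
E
python3 - <<'E'
from h import *
clusters(); go(.494,.110,.23,-63.6)
E
```

```text
cl 233 [0.5892 0.1955 0.1591] min [0.56  0.155] max [0.617 0.246]
cl 235 [0.5917 0.0712 0.1588] min [0.562 0.023] max [0.619 0.113]
cl 248 [0.5314 0.1273 0.1588] min [0.483 0.105] max [0.57  0.162]
ya 73.7 az 137.3 shift [-443.2 -305.3  -25. ]
```

Request:
arm_command(targets=[0,0,137.3,-443,-305,-25,0.15,0,0,137.3,-443,-305,-25,0.15,0,0,137.3,-443,-305,-25,0.15,0,0,137.3,-443,-305,-25,0.15,0,0,137.3,-443,-305,-25,0.15,0,0,137.3,-443,-305,-25,0.15,0,0,137.3,-443,-305,-25,0.15,0,0,137.3,-443,-305,-25,0.15,0,0,137.3,-443,-305,-25,0.15,0,0,137.3,-443,-305,-25,0.15,0,0,137.3,-443,-305,-25,0.15,0,0,137.3,-443,-305,-25,0.15,0,0,137.3,-443,-305,-25,0.15,0,0,137.3,-443,-305,-25,0.15,0,0,137.3,-443,-305,-25,0.15,0,0,137.3,-443,-305,-25,0.15,0,0,137.3,-443,-305,-25,0.15,0,0,137.3,-443,-305,-25,0.15,0,0,137.3,-443,-305,-25,0.15,0,0,137.3,-443,-305,-25,0.15])

```text
time: 2.15
tool_pos: [0.4939, 0.1107, 0.2304]
ee_rot: [-3.142, 0.0, 0.462]
wrist_force: [0.0, 0.0, -0.5]
width: 0.0398
finger_force: 0.0
```

```bash
python3 - <<'E'
from h import *
st(); s=snap("wrist"); save(s,"w1.png"); go(.494,.110,.115,-63.6)
print(s["T_tool_cam"].round(3))
E
```

```text
{'time': 2.15, 'joint_positions': [0.108, -0.014, 1.426, 0.0, 1.729, 1.217], 'tool_pos': [0.494, 0.111, 0.23], 'ee_rot': [-3.142, 0.0, 0.462], 'wrist_force': [0.05, 0.049, -0.505], 'width': 0.04, 'finger_force': 0.0}
ya -63.6 az 0.0 shift [ -0.3   0.7 115.4]
[[ 0.    -0.973 -0.232  0.067]
 [ 1.     0.     0.     0.001]
 [-0.    -0.232  0.973 -0.179]
 [ 0.     0.     0.     1.   ]]
```

View pics/w1.png

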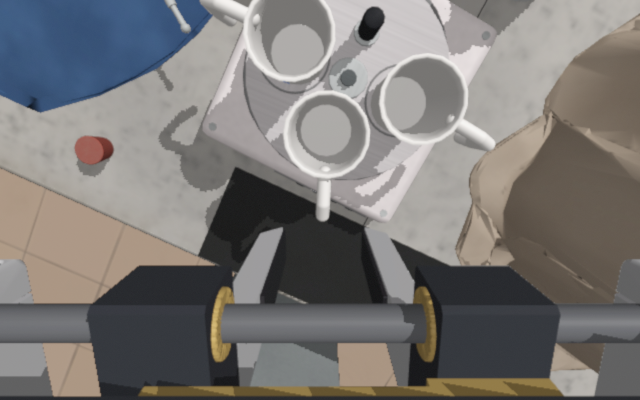

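The handle (323,200) is centred between the fingers. Next I descend, grip and lift.

Request:
arm_command(targets=[0,0,0,0,1,50,0.15,0,0,0,0,1,90,0.15,0,0,0,0,1,115,0.15,0,0,0,0,1,115,0.15,0,0,0,0,1,115,1,0,0,0,0,1,115,1,0,0,0,0,1,115,1,0,0,0,0,1,115,1,0,0,0,0,1,115,1,0,0,0,0,1,115,1,0,0,0,0,1,100,1,0,0,0,0,1,80,1,0,0,0,0,1,55,1,0,0,0,0,1,55,1])

```text
time: 3.6
tool_pos: [0.4962, 0.11, 0.1787]
ee_rot: [3.139, -0.006, 0.461]
wrist_force: [0.1, 1.0, -0.6]
width: 0.0093
finger_force: 30.0
```

```bash
python3 - <<'E'
from h import *
st(); go(.347,.059,.175,-90); go(.347,.059,.045,-90)
E
```

```text
{'time': 3.6, 'joint_positions': [0.107, -0.004, 1.518, 0.0, 1.621, 1.217], 'tool_pos': [0.496, 0.11, 0.179], 'ee_rot': [3.139, -0.006, 0.461], 'wrist_force': [0.098, 0.97, -0.568], 'width': 0.009, 'finger_force': 29.992}
ya -63.6 az 26.4 shift [-156.4  -20.6    2.7]
ya -63.6 az 26.4 shift [-157.2  -20.9  132.7]
```

Request:
arm_command(targets=[0,0,9,-52,-7,0,1,0,0,18,-104,-14,0,1,0,0,26.4,-157,-21,0,1,0,0,26.4,-157,-21,0,1,0,0,26.4,-157,-21,0,1,0,0,26.4,-157,-21,45,1,0,0,26.4,-157,-21,90,1,0,0,26.4,-157,-21,120,1,0,0,26.4,-157,-21,130,1,0,0,26.4,-157,-21,136,1,0,0,26.4,-157,-21,138,1])

```text
time: 4.7
tool_pos: [0.3448, 0.0589, 0.039]
ee_rot: [3.141, 0.002, 0.001]
wrist_force: [-6.1, -2.1, 9.8]
width: 0.0093
finger_force: 30.0
```

```bash
python3 - <<'E'
from h import *
st(); s=snap("scene"); save(s,"s1.png",(200,100,520,360),2.4)
E
```

```text
{'time': 4.7, 'joint_positions': [0.007, -0.283, 2.046, -0.0, 1.381, 1.577], 'tool_pos': [0.345, 0.059, 0.039], 'ee_rot': [3.141, 0.002, 0.001], 'wrist_force': [-6.082, -2.063, 9.815], 'width': 0.009, 'finger_force': 30.004}
```

View pics/s1.png

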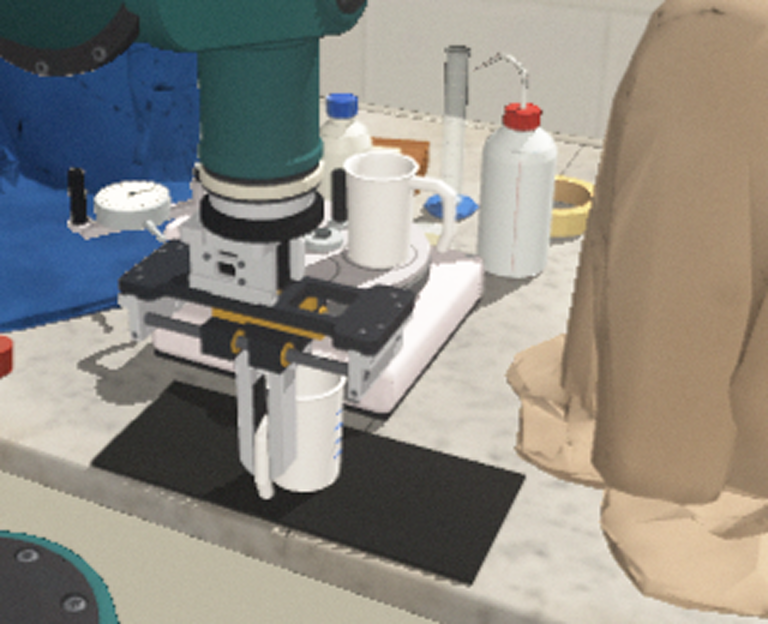

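The beaker stands on the mat with the fingers on its handle. I release and retreat.

Request:
arm_command(targets=[0,0,0,0,0,-1,0.15,0,0,0,0,0,-1,0.15,0,0,0,0,0,-1,0.15,0,0,0,0,0,-1,0.15,0,0,0,0,0,-40,0.15,0,0,0,0,0,-90,0.15,0,0,0,0,0,-140,0.15,0,0,0,0,0,-190,0.15,0,0,0,0,0,-190,0.15])

```text
time: 5.65
tool_pos: [0.3482, 0.0589, 0.2354]
ee_rot: [-3.141, -0.015, -0.0]
wrist_force: [0.8, -0.2, 0.2]
width: 0.0399
finger_force: 0.0
```

```bash
python3 - <<'E'
from h import *
st(); clusters(); clusters(.07,(.3,.46),(-.1,.22)); go(.588,.034,.23,-2)
E
```

```text
{'time': 5.65, 'joint_positions': [0.006, -0.38, 1.72, 0.0, 1.786, 1.577], 'tool_pos': [0.348, 0.059, 0.235], 'ee_rot': [-3.141, -0.015, -0.0], 'wrist_force': [0.795, -0.194, 0.166], 'width': 0.04, 'finger_force': 0.0}
cl 233 [0.5892 0.1958 0.1591] min [0.56  0.155] max [0.617 0.246]
cl 231 [0.5917 0.0712 0.1588] min [0.562 0.023] max [0.619 0.113]
cl 190 [0.3892 0.0561 0.0812] min [0.351 0.031] max [0.425 0.088]
ya -90.0 az -88.0 shift [242.7  24.8  -0.4]
```

Request:
arm_command(targets=[0,0,-88,240,25,3,0.15,0,0,-88,240,25,3,0.15,0,0,-88,240,25,3,0.15,0,0,-88,240,25,3,0.15,0,0,-88,240,25,3,0.15,0,0,-88,240,25,3,0.15,0,0,-88,240,25,3,0.15,0,0,-88,240,25,3,0.15,0,0,-88,240,25,3,0.15,0,0,-88,240,25,3,0.15,0,0,-88,240,25,3,0.15,0,0,-88,240,25,3,0.15,0,0,-88,240,25,3,0.15])

```text
time: 7.05
tool_pos: [0.5837, 0.0338, 0.2224]
ee_rot: [-3.138, -0.0, 1.535]
wrist_force: [0.1, 0.0, -0.0]
width: 0.0403
finger_force: 0.0
```

```bash
python3 - <<'E'
from h import *
st(); go(.588,.034,.115,-2)
E
```

```text
{'time': 7.05, 'joint_positions': [-0.039, 0.165, 1.251, 0.0, 1.729, -0.003], 'tool_pos': [0.584, 0.034, 0.222], 'ee_rot': [-3.138, -0.0, 1.535], 'wrist_force': [0.128, 0.013, -0.031], 'width': 0.04, 'finger_force': 0.0}
ya -2.1 az -0.1 shift [  0.4   4.7 107.4]
```

Request:
arm_command(targets=[0,0,0,0,5,0,0.15,0,0,0,0,5,50,0.15,0,0,0,0,5,90,0.15,0,0,0,0,5,108,0.15,0,0,0,0,5,108,0.15,0,0,0,0,5,108,1,0,0,0,0,5,108,1,0,0,0,0,5,108,1,0,0,0,0,5,108,1,0,0,0,0,5,108,1,0,0,0,0,5,108,1,0,0,0,0,5,95,1,0,0,0,0,5,75,1,0,0,0,0,5,50,1,0,0,0,0,5,30,1,0,0,0,0,5,30,1])

```text
time: 8.65
tool_pos: [0.5912, 0.0337, 0.1987]
ee_rot: [3.134, -0.0, 1.536]
wrist_force: [0.2, 0.4, -0.3]
width: 0.0089
finger_force: 29.8
```

```bash
python3 - <<'E'
from h import *
st(); go(.398,-.075,.2,0);go(.398,-.075,.038,0)
E
```

```text
{'time': 8.65, 'joint_positions': [-0.039, 0.177, 1.284, 0.0, 1.674, -0.004], 'tool_pos': [0.591, 0.034, 0.199], 'ee_rot': [3.134, -0.0, 1.536], 'wrist_force': [0.167, 0.36, -0.278], 'width': 0.009, 'finger_force': 29.845}
ya -2.0 az -2.0 shift [-115.4 -189.2   -2.6]
ya -2.0 az -2.0 shift [-115.4 -190.4  159.4]
```

Request:
arm_command(targets=[0,0,-2,-29,-47,0,1,0,0,-2,-57,-94,0,1,0,0,-2,-86,-140,0,1,0,0,-2,-115,-189,0,1,0,0,-2,-115,-189,0,1,0,0,-2,-115,-189,0,1,0,0,-2,-115,-189,45,1,0,0,-2,-115,-189,90,1,0,0,-2,-115,-189,130,1,0,0,-2,-115,-189,148,1,0,0,-2,-115,-189,155,1,0,0,-2,-115,-189,159,1,0,0,-2,-115,-189,159,1])

```text
time: 9.95
tool_pos: [0.3978, -0.0758, 0.0377]
ee_rot: [3.141, 0.003, 1.571]
wrist_force: [-4.6, -2.9, 11.8]
width: 0.0094
finger_force: 30.3
```

```bash
python3 - <<'E'
from h import *
st()
E
```

```text
{'time': 9.95, 'joint_positions': [-0.326, -0.144, 1.938, -0.003, 1.347, -0.326], 'tool_pos': [0.398, -0.076, 0.038], 'ee_rot': [3.141, 0.003, 1.571], 'wrist_force': [-4.624, -2.867, 11.798], 'width': 0.009, 'finger_force': 30.316}
```

Release, rise, then go to beaker 0 at pinch point (0.587, 0.233) with the finger line at about 0°.

Request:
arm_command(targets=[0,0,0,0,0,-1,0.15,0,0,0,0,0,-1,0.15,0,0,0,0,0,-1,0.15,0,0,0,0,0,-1,0.15,0,0,0,0,0,-40,0.15,0,0,0,0,0,-90,0.15,0,0,0,0,0,-140,0.15,0,0,0,0,0,-190,0.15,0,0,0,0,0,-190,0.15])

```text
time: 10.85
tool_pos: [0.4, -0.0757, 0.2334]
ee_rot: [3.127, 0.004, 1.571]
wrist_force: [0.6, -0.2, -0.4]
width: 0.04
finger_force: 0.0
```

```bash
python3 - <<'E'
from h import *
st(); clusters(); clusters(.07,(.3,.46),(-.15,.22)); go(.587,.233,.23,1)
E
```

```text
{'time': 10.85, 'joint_positions': [-0.327, -0.252, 1.631, 0.0, 1.748, -0.327], 'tool_pos': [0.4, -0.076, 0.233], 'ee_rot': [3.127, 0.004, 1.571], 'wrist_force': [0.627, -0.155, -0.356], 'width': 0.04, 'finger_force': 0.0}
cl 230 [0.5893 0.1951 0.1592] min [0.56  0.155] max [0.617 0.246]
cl 217 [0.3828 0.0565 0.0808] min [0.332 0.031] max [0.426 0.089]
cl 217 [ 0.3923 -0.0365  0.0806] min [ 0.363 -0.083] max [0.42  0.008]
ya -0.0 az -1.0 shift [307.9 189.7  -3.2]
```

Request:
arm_command(targets=[0,0,-1,309,188,2,0.15,0,0,-1,309,188,2,0.15,0,0,-1,309,188,2,0.15,0,0,-1,309,188,2,0.15,0,0,-1,309,188,2,0.15,0,0,-1,309,188,2,0.15,0,0,-1,309,188,2,0.15,0,0,-1,309,188,2,0.15,0,0,-1,309,188,2,0.15,0,0,-1,309,188,2,0.15,0,0,-1,309,188,2,0.15])

```text
time: 12.05
tool_pos: [0.584, 0.2326, 0.2236]
ee_rot: [-3.141, 0.001, 1.586]
wrist_force: [0.3, -0.1, -0.3]
width: 0.0398
finger_force: 0.0
```

```bash
python3 - <<'E'
from h import *
st(); go(.587,.233,.115,1)
E
```

```text
{'time': 12.05, 'joint_positions': [0.289, 0.263, 1.133, -0.0, 1.747, 0.274], 'tool_pos': [0.584, 0.233, 0.224], 'ee_rot': [-3.141, 0.001, 1.586], 'wrist_force': [0.32, -0.138, -0.322], 'width': 0.04, 'finger_force': 0.0}
ya 0.9 az -0.1 shift [  0.4   3.1 108.6]
```

Request:
arm_command(targets=[0,0,0,0,3,0,0.15,0,0,0,0,3,50,0.15,0,0,0,0,3,90,0.15,0,0,0,0,3,109,0.15,0,0,0,0,3,109,0.15,0,0,0,0,3,109,1,0,0,0,0,3,109,1,0,0,0,0,3,109,1,0,0,0,0,3,109,1,0,0,0,0,3,109,1,0,0,0,0,3,109,1,0,0,0,0,3,95,1,0,0,0,0,3,75,1,0,0,0,0,3,50,1,0,0,0,0,3,30,1,0,0,0,0,3,30,1])

```text
time: 13.65
tool_pos: [0.5892, 0.2348, 0.1978]
ee_rot: [3.135, -0.002, 1.588]
wrist_force: [0.8, -0.3, -1.6]
width: 0.0095
finger_force: 29.9
```

```bash
python3 - <<'E'
from h import *
st(); go(.398,.194,.2,0);go(.398,.194,.038,0)
E
```

```text
{'time': 13.65, 'joint_positions': [0.29, 0.272, 1.172, 0.0, 1.691, 0.273], 'tool_pos': [0.589, 0.235, 0.198], 'ee_rot': [3.135, -0.002, 1.588], 'wrist_force': [0.751, -0.292, -1.596], 'width': 0.009, 'finger_force': 29.886}
ya 1.0 az 1.0 shift [ -37.5 -191.8   -3.6]
ya 1.0 az 1.0 shift [ -37.8 -192.9  158.4]
```

Request:
arm_command(targets=[0,0,1,-10,-48,0,1,0,0,1,-20,-96,0,1,0,0,1,-29,-144,0,1,0,0,1,-38,-191,0,1,0,0,1,-38,-191,0,1,0,0,1,-38,-191,0,1,0,0,1,-38,-191,45,1,0,0,1,-38,-191,90,1,0,0,1,-38,-191,130,1,0,0,1,-38,-191,148,1,0,0,1,-38,-191,154,1,0,0,1,-38,-191,158,1,0,0,1,-38,-191,158,1])

```text
time: 14.95
tool_pos: [0.399, 0.1942, 0.0375]
ee_rot: [3.141, -0.002, 1.57]
wrist_force: [-4.9, 1.0, 6.9]
width: 0.0099
finger_force: 29.9
```

```bash
python3 - <<'E'
from h import *
st()
E
```

```text
{'time': 14.95, 'joint_positions': [0.324, -0.053, 1.855, 0.002, 1.338, 0.324], 'tool_pos': [0.399, 0.194, 0.038], 'ee_rot': [3.141, -0.002, 1.57], 'wrist_force': [-4.858, 0.994, 6.929], 'width': 0.01, 'finger_force': 29.942}
```

Request:
arm_command(targets=[0,0,0,0,0,-1,0.15,0,0,0,0,0,-1,0.15,0,0,0,0,0,-1,0.15,0,0,0,0,0,-1,0.15,0,0,0,0,0,-40,0.15,0,0,0,0,0,-90,0.15,0,0,0,0,0,-140,0.15,0,0,0,0,0,-190,0.15,0,0,0,0,0,-190,0.15])

```text
time: 15.85
tool_pos: [0.401, 0.1942, 0.234]
ee_rot: [3.126, -0.005, 1.57]
wrist_force: [-0.3, -0.1, 1.0]
width: 0.0398
finger_force: 0.0
```

```bash
python3 - <<'E'
from h import *
st(); clusters(.07,(.3,.46),(-.15,.25)); s=snap("top"); save(s,"t2.png",(242,146,442,296),4)
import pickle; pickle.dump(s,open("t2.pkl","wb"))
E
```

```text
{'time': 15.85, 'joint_positions': [0.324, -0.164, 1.558, 0.0, 1.732, 0.324], 'tool_pos': [0.401, 0.194, 0.234], 'ee_rot': [3.126, -0.005, 1.57], 'wrist_force': [-0.335, -0.143, 0.963], 'width': 0.04, 'finger_force': 0.0}
cl 190 [0.3837 0.0535 0.0808] min [0.334 0.031] max [0.425 0.087]
cl 217 [ 0.3918 -0.0371  0.0808] min [ 0.363 -0.084] max [0.42  0.008]
```

View pics/t2.png

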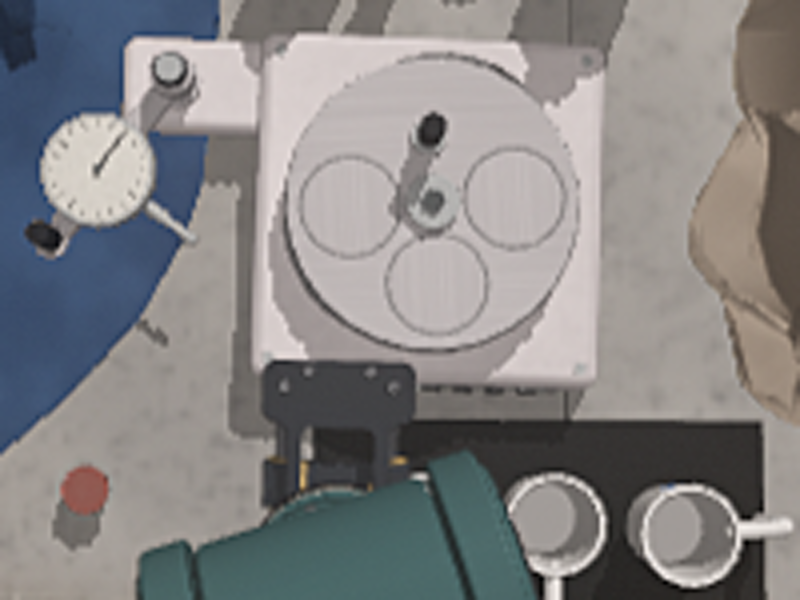

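Plate is clear. The third beaker is hidden by the arm and will be checked later. I'll check the drape height around the gauge and compute the approach.

```bash
python3 - <<'E'
from h import *
import pickle
s=pickle.load(open("top0.pkl","rb")); v,u=np.mgrid[:400,:640]; r=s["range_z"]
P=np.stack([(u-s["cx"])/s["fx"]*r,(v-s["cy"])/s["fy"]*r,r,np.ones_like(r)],-1)@s["T"].T
for x in np.arange(.45,.75,.05):
    print(round(x,2),[float(P[(abs(P[...,0]-x)<.025)&(abs(P[...,1]-y)<.025)&(r>0)][:,2].max().round(2)) for y in np.arange(.3,.6,.05)])
piv=np.array([.6625,.2923])
for q in(144,161,178.4,185): print(q,(piv+.127*np.array([np.cos(np.radians(q)),np.sin(np.radians(q))])).round(4))
go(.5605,.3665,.2,66)
E
```

```text
0.45 [0.01, 0.02, 0.02, 0.02, 0.03, 0.03]
0.5 [0.02, 0.03, 0.03, 0.03, 0.03, 0.03]
0.55 [0.08, 0.12, 0.12, 0.03, 0.03, 0.03]
0.6 [0.09, 0.09, 0.08, 0.03, 0.03, 0.03]
0.65 [0.1, 0.09, 0.03, 0.03, 0.03, 0.03]
0.7 [0.1, 0.04, 0.13, 0.14, 0.2, 0.3]
144 [0.5598 0.3669]
161 [0.5424 0.3336]
178.4 [0.5355 0.2958]
185 [0.536  0.2812]
ya -0.0 az -66.0 shift [173.3 162.2  27.6]
```

Request:
arm_command(targets=[0,0,-66,173,160,30,0.15,0,0,-66,173,160,30,0.15,0,0,-66,173,160,30,0.15,0,0,-66,173,160,30,0.15,0,0,-66,173,160,30,0.15,0,0,-66,173,160,30,0.15,0,0,-66,173,160,30,0.15,0,0,-66,173,160,30,0.15,0,0,-66,173,160,30,0.15,0,0,-66,173,160,30,0.15,0,0,-66,173,160,30,0.15,0,0,-66,173,160,30,0.15])

```text
time: 17.15
tool_pos: [0.5572, 0.3658, 0.1952]
ee_rot: [-3.141, -0.0, 2.721]
wrist_force: [0.2, 0.0, 0.1]
width: 0.0399
finger_force: 0.0
```

```bash
python3 - <<'E'
from h import *
st(); clusters(.07,(.3,.46),(-.15,.25)); go(.5605,.3665,.091,66)
s=snap("wrist"); save(s,"w2.png")
E
```

```text
{'time': 17.15, 'joint_positions': [0.496, 0.353, 1.074, 0.0, 1.715, -0.655], 'tool_pos': [0.557, 0.366, 0.195], 'ee_rot': [-3.141, -0.0, 2.721], 'wrist_force': [0.212, 0.047, 0.13], 'width': 0.04, 'finger_force': 0.0}
cl 220 [0.3943 0.1538 0.0804] min [0.366 0.114] max [0.424 0.206]
cl 216 [0.3828 0.0566 0.0809] min [0.332 0.031] max [0.425 0.089]
cl 220 [ 0.3923 -0.0365  0.0804] min [ 0.363 -0.084] max [0.42  0.008]
ya 65.9 az -0.1 shift [ -2.7   1.9 104.4]
```

View pics/w2.png

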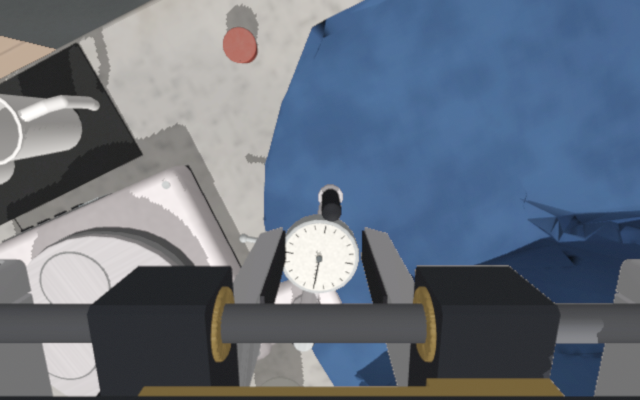

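The post's top is at (331,208) and its base ring at (330,193), slightly right of the finger centre at 322. All beakers are fine on the mat.

```bash
python3 - <<'E'
from h import *
s=snap("wrist"); p=px(s,332,209,.118); print(p, px(s,332,209)); go(*p[:2],.091,66)
E
```

```text
[0.56210754 0.37025953 0.118     ] [0.5621325  0.37025121 0.11790269]
ya 66.0 az -0.0 shift [ -2.6   5.9 104.7]
```

Request:
arm_command(targets=[0,0,0,-2,5,0,0.15,0,0,0,-2,5,45,0.15,0,0,0,-2,5,85,0.15,0,0,0,-2,5,104,0.15,0,0,0,-2,5,104,0.15,0,0,0,-2,5,104,0.57,0,0,0,-2,5,104,0.57,0,0,0,-2,5,104,0.57,0,0,0,-2,5,104,0.57])

```text
time: 18.2
tool_pos: [0.5621, 0.3702, 0.0934]
ee_rot: [3.139, 0.002, 2.722]
wrist_force: [0.1, -0.9, 1.0]
width: 0.0203
finger_force: 0.0
```

```bash
cat > arc.py <<'E'
from h import *
import sys
st(); o=robot.get_obs(); M=R.from_euler('xyz',o["ee_rot"]); piv=np.array([.6625,.2923]); t=o["tool_pos"]
print("ang",np.degrees(np.arctan2(t[1]-piv[1],t[0]-piv[0])))
for q in map(float,sys.argv[1:]):
    w=np.append(piv+.127*np.array([np.cos(np.radians(q)),np.sin(np.radians(q))]),t[2]); print(q,(M.inv().apply(w-t)*1000).round(1))
E
python3 arc.py 147 152 157 162 167 172 175 177 179 181
```

```text
{'time': 18.2, 'joint_positions': [0.498, 0.399, 1.215, 0.0, 1.524, -0.653], 'tool_pos': [0.562, 0.37, 0.093], 'ee_rot': [3.139, 0.002, 2.722], 'wrist_force': [0.133, -0.912, 0.997], 'width': 0.02, 'finger_force': 0.0}
ang 142.19500910228092
147.0 [  2.  -10.5  -0. ]
152.0 [  3.2 -21.5  -0.1]
157.0 [  3.5 -32.5  -0.1]
162.0 [  2.8 -43.6  -0.1]
167.0 [  1.2 -54.6  -0.1]
172.0 [ -1.4 -65.3  -0.2]
175.0 [ -3.4 -71.7  -0.2]
177.0 [ -4.9 -75.8  -0.2]
179.0 [ -6.6 -80.   -0.2]
181.0 [ -8.4 -84.   -0.2]
```

Request:
arm_command(targets=[0,0,0,2,-10,0,0.57,0,0,0,3,-21,0,0.57,0,0,0,3,-32,0,0.57,0,0,0,3,-43,0,0.57,0,0,0,1,-54,0,0.57,0,0,0,-1,-65,0,0.57,0,0,0,-3,-71,0,0.57,0,0,0,-5,-75,0,0.57,0,0,0,-6,-78,0,0.57,0,0,0,-6,-79,0,0.57,0,0,0,-6,-79,0,0.57])

```text
time: 19.3
tool_pos: [0.5349, 0.2989, 0.0914]
ee_rot: [3.134, -0.002, 2.724]
wrist_force: [1.7, 11.9, -1.0]
width: 0.0203
finger_force: 5.2
```

```bash
python3 arc.py 181
```

```text
{'time': 19.3, 'joint_positions': [0.413, 0.268, 1.389, 0.007, 1.48, -0.74], 'tool_pos': [0.535, 0.299, 0.091], 'ee_rot': [3.134, -0.002, 2.724], 'wrist_force': [1.725, 11.948, -0.952], 'width': 0.02, 'finger_force': 5.227}
ang 177.03864034715514
181.0 [-4.1 -7.8 -0.1]
```

Request:
arm_command(targets=[0,0,0,-1,-2,0,0.57,0,0,0,-2,-4,0,0.57,0,0,0,-2,-4,0,0.57,0,0,0,-2,-4,0,0.57])

```text
time: 19.7
tool_pos: [0.5349, 0.2988, 0.0914]
ee_rot: [3.126, -0.004, 2.726]
wrist_force: [2.9, 19.7, -3.7]
width: 0.0205
finger_force: 9.5
```

```bash
python3 arc.py 181; python3 -c "
from h import *
s=snap('top'); save(s,'t3.png',(242,146,442,296),4)"
```

```text
{'time': 19.7, 'joint_positions': [0.409, 0.265, 1.393, 0.014, 1.475, -0.748], 'tool_pos': [0.535, 0.299, 0.091], 'ee_rot': [3.126, -0.004, 2.726], 'wrist_force': [2.94, 19.669, -3.682], 'width': 0.021, 'finger_force': 9.542}
ang 177.08804549465023
181.0 [-4.1 -7.7 -0.1]
```

View pics/t3.png

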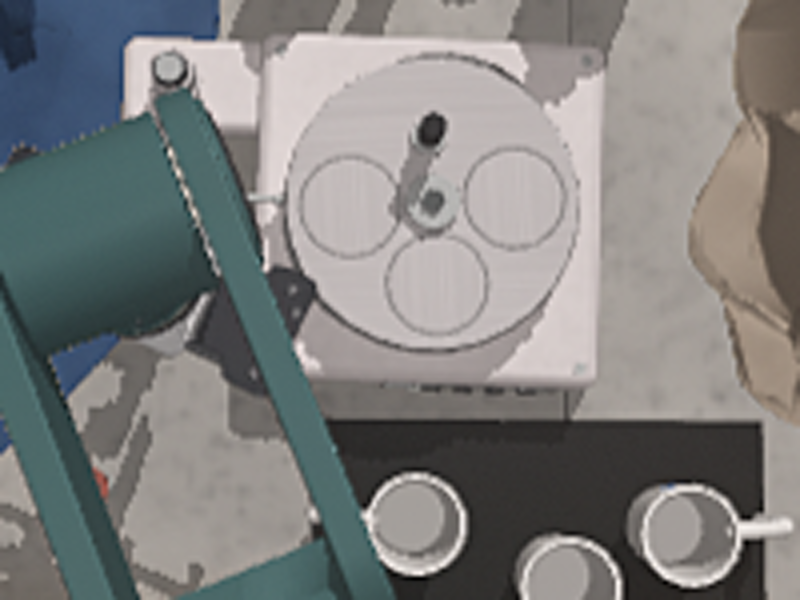

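The gauge is hard against its stop: the tip meets the ring at (285,200) and the post didn't move under 20 N. The middle beaker has been knocked towards the robot, to (568,587). I release the post and measure the beaker.

Request:
arm_command(targets=[0,0,0,0,2,0,0.15,0,0,0,0,2,0,0.15,0,0,0,0,2,0,0.15,0,0,0,0,2,-40,0.15,0,0,0,0,2,-90,0.15,0,0,0,0,2,-120,0.15,0,0,0,0,2,-120,0.15])

```text
time: 20.45
tool_pos: [0.5381, 0.2922, 0.218]
ee_rot: [3.135, 0.008, 2.721]
wrist_force: [0.4, 0.1, -0.2]
width: 0.0401
finger_force: 0.0
```

```bash
python3 - <<'E'
from h import *
st(); clusters(.07,(.25,.46),(-.15,.25)); s=snap("top"); save(s,"t4.png",(300,240,440,320),5)
E
```

```text
{'time': 20.45, 'joint_positions': [0.406, 0.217, 1.199, -0.001, 1.715, -0.745], 'tool_pos': [0.538, 0.292, 0.218], 'ee_rot': [3.135, 0.008, 2.721], 'wrist_force': [0.379, 0.124, -0.172], 'width': 0.04, 'finger_force': 0.0}
cl 149 [0.3937 0.1398 0.0814] min [0.366 0.115] max [0.424 0.172]
cl 223 [ 0.3923 -0.0359  0.0805] min [ 0.363 -0.083] max [0.42  0.008]
cl 219 [0.346  0.0473 0.0808] min [0.297 0.021] max [0.388 0.079]
```

View pics/t4.png

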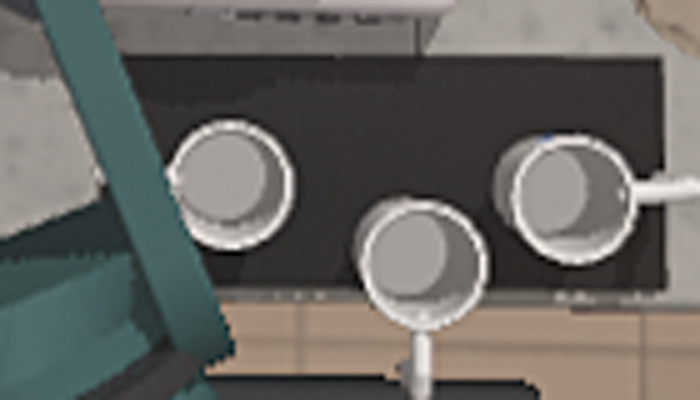

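```bash
python3 - <<'E'
from h import *
go(.311,.050,.2,90)
E
```

```text
ya 65.9 az -24.1 shift [ 106.7 -312.3   11.6]
```

Request:
arm_command(targets=[0,0,-24,107,-312,10,0.15,0,0,-24,107,-312,10,0.15,0,0,-24,107,-312,10,0.15,0,0,-24,107,-312,10,0.15,0,0,-24,107,-312,10,0.15,0,0,-24,107,-312,10,0.15,0,0,-24,107,-312,10,0.15,0,0,-24,107,-312,10,0.15,0,0,-24,107,-312,10,0.15,0,0,-24,107,-312,10,0.15])

```text
time: 21.55
tool_pos: [0.3108, 0.0514, 0.2003]
ee_rot: [3.141, -0.002, -3.142]
wrist_force: [-0.3, 0.1, 0.3]
width: 0.04
finger_force: 0.0
```

```bash
python3 - <<'E'
from h import *
st(); s=snap("wrist"); save(s,"w3.png"); go(.311,.050,.04,90)
E
```

```text
{'time': 21.55, 'joint_positions': [-0.017, -0.459, 1.839, 0.0, 1.764, -1.588], 'tool_pos': [0.311, 0.051, 0.2], 'ee_rot': [3.141, -0.002, -3.142], 'wrist_force': [-0.288, 0.073, 0.26], 'width': 0.04, 'finger_force': 0.0}
ya 90.0 az 0.0 shift [ -0.4  -1.6 160.5]
```

View pics/w3.png

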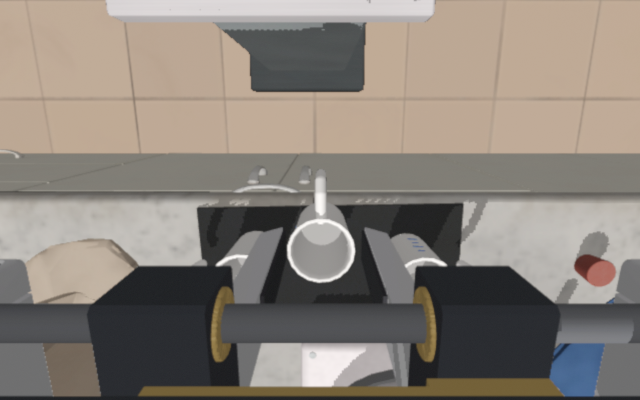

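The handle at (320,190) is aligned with the finger centre. I grip it, move it back to the middle of the mat, release and rise.

Request:
arm_command(targets=[0,0,0,0,-1,50,0.15,0,0,0,0,-1,100,0.15,0,0,0,0,-1,145,0.15,0,0,0,0,-1,161,0.15,0,0,0,0,-1,161,0.15,0,0,0,0,-1,161,1,0,0,0,0,-1,161,1,0,0,0,0,-1,161,1,0,0,0,0,-1,161,1,0,0,0,0,-1,161,1,0,0,0,0,-1,150,1,0,0,0,0,-1,140,1,0,0,0,-20,3,140,1,0,0,0,-37,7,140,1,0,0,0,-37,7,140,1,0,0,0,-37,7,150,1,0,0,0,-37,7,158,1,0,0,0,-37,7,161,1,0,0,0,-37,7,161,1])

```text
time: 23.5
tool_pos: [0.3464, 0.0579, 0.0415]
ee_rot: [-3.141, -0.002, 3.141]
wrist_force: [-6.9, -0.5, 12.0]
width: 0.009
finger_force: 30.0
```

```bash
python3 - <<'E'
from h import *
st()
E
```

```text
{'time': 23.5, 'joint_positions': [0.004, -0.282, 2.039, -0.0, 1.386, -1.566], 'tool_pos': [0.346, 0.058, 0.041], 'ee_rot': [-3.141, -0.002, 3.141], 'wrist_force': [-6.906, -0.473, 11.995], 'width': 0.009, 'finger_force': 29.989}
```

Request:
arm_command(targets=[0,0,0,0,0,0,0.15,0,0,0,0,0,0,0.15,0,0,0,0,0,0,0.15,0,0,0,0,0,0,0.15,0,0,0,0,0,-40,0.15,0,0,0,0,0,-90,0.15,0,0,0,0,0,-140,0.15,0,0,0,0,0,-190,0.15,0,0,0,0,0,-190,0.15])

```text
time: 24.4
tool_pos: [0.3513, 0.058, 0.238]
ee_rot: [3.141, 0.014, 3.141]
wrist_force: [1.3, -0.1, 0.2]
width: 0.0397
finger_force: 0.0
```

```bash
python3 - <<'E'
from h import *
st(); clusters(.07,(.25,.46),(-.15,.25)); go(.628,.1385,.2,90); go(.628,.1385,.2,-90);s=snap("scene"); save(s,"s2.png",(200,100,460,340),2.5)
s=snap("top"); p=px(s,242+431/4,146+127/4); print("knob",p)
E
```

```text
{'time': 24.4, 'joint_positions': [0.004, -0.372, 1.709, 0.0, 1.79, -1.566], 'tool_pos': [0.351, 0.058, 0.238], 'ee_rot': [3.141, 0.014, 3.141], 'wrist_force': [1.26, -0.15, 0.154], 'width': 0.04, 'finger_force': 0.0}
cl 217 [0.3944 0.1539 0.0806] min [0.367 0.114] max [0.424 0.206]
cl 177 [0.3891 0.0551 0.0812] min [0.357 0.028] max [0.423 0.086]
cl 218 [ 0.3924 -0.0367  0.0807] min [ 0.363 -0.084] max [0.42  0.008]
ya 90.0 az -0.0 shift [-277.8   80.5   36.6]
ya 90.0 az 180.0 shift [-277.8   80.5   36.6]
knob [0.62732275 0.13900194 0.13212877]
```

View pics/s2.png

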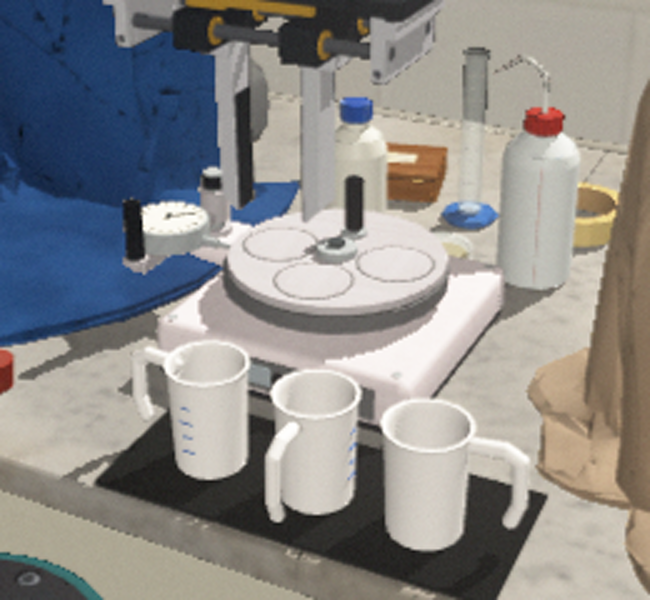

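All three beakers stand properly on the mat again. Before cranking I check clearance to the bottles and get the approach numbers.

```bash
python3 - <<'E'
from h import *
import pickle
s=pickle.load(open("top0.pkl","rb")); v,u=np.mgrid[:400,:640]; r=s["range_z"]
P=np.stack([(u-s["cx"])/s["fx"]*r,(v-s["cy"])/s["fy"]*r,r,np.ones_like(r)],-1)@s["T"].T
q=P[(P[...,2]>.15)&(P[...,0]>.6)&(P[...,0]<.85)&(P[...,1]>-.02)&(P[...,1]<.26)]
print(len(q),q.min(0).round(3),q.max(0).round(3))
q=q[q[:,2]>.17]; print(len(q),q.min(0).round(3),q.max(0).round(3))
go(.6275,.139,.18,0); go(.6275,.139,.1,0); w=snap("wrist"); print(w["fx"],w["cx"],w["cy"])
E
```

```text
379 [0.6   0.009 0.15  1.   ] [0.807 0.21  0.206 1.   ]
76 [0.771 0.023 0.174 1.   ] [0.807 0.083 0.206 1.   ]
ya 90.0 az 90.0 shift [-279.9   81.1   49.5]
ya 90.0 az 90.0 shift [-280.    81.1  129.5]
358.51502883136004 323.1912991825739 199.80810613145556
```

Request:
arm_command(targets=[0,0,90,-279,81,38,0.15,0,0,90,-279,81,38,0.15,0,0,90,-279,81,38,0.15,0,0,90,-279,81,38,0.15,0,0,90,-279,81,38,0.15,0,0,90,-279,81,38,0.15,0,0,90,-279,81,38,0.15,0,0,90,-279,81,38,0.15,0,0,90,-279,81,38,0.15,0,0,90,-279,81,38,0.15,0,0,90,-279,81,38,0.15,0,0,90,-279,81,38,0.15,0,0,90,-279,81,38,0.15])

```text
time: 25.9
tool_pos: [0.626, 0.1388, 0.1903]
ee_rot: [-3.138, 0.0, 1.572]
wrist_force: [0.2, 0.6, 0.4]
width: 0.0399
finger_force: 0.0
```

```bash
python3 - <<'E'
from h import *
st(); go(.6275,.139,.1,0)
w=snap("wrist"); t=snap("top")
a=cv2.resize(w["color"][...,::-1],None,fx=.8,fy=.8); b=cv2.resize(t["color"][130:230,200:420,::-1],None,fx=2.32,fy=2.32,interpolation=cv2.INTER_CUBIC)[:, :512]
cv2.imwrite("pics/c1.png",np.vstack([a,b]))
E
```

```text
{'time': 25.9, 'joint_positions': [0.13, 0.298, 1.154, 0.0, 1.693, 0.129], 'tool_pos': [0.626, 0.139, 0.19], 'ee_rot': [-3.138, 0.0, 1.572], 'wrist_force': [0.219, 0.587, 0.374], 'width': 0.04, 'finger_force': 0.0}
ya 0.1 az 0.1 shift [ 0.2  1.9 90.3]Traceback (most recent call last):
  File "<stdin>", line 5, in <module>
    return _nx.concatenate(arrs, 0, dtype=dtype, casting=casting)
           ~~~~~~~~~~~~~~~^^^^^^^^^^^^^^^^^^^^^^^^^^^^^^^^^^^^^^^
ValueError: all the input array dimensions except for the concatenation axis must match exactly, but along dimension 1, the array at index 0 has size 512 and the array at index 1 has size 510
```

Request:
arm_command(targets=[0,0,0,0,2,45,0.15,0,0,0,0,2,80,0.15,0,0,0,0,2,90,0.15,0,0,0,0,2,90,0.15,0,0,0,0,2,90,1,0,0,0,0,2,90,1,0,0,0,0,2,90,1,0,0,0,0,2,90,1,0,0,0,0,2,90,1])

```text
time: 26.9
tool_pos: [0.63, 0.1391, 0.1046]
ee_rot: [3.138, -0.001, 1.571]
wrist_force: [-0.4, -0.2, 5.7]
width: 0.0156
finger_force: 30.0
```

```bash
python3 - <<'E'
from h import *
st()
w=snap("wrist"); t=snap("top")
a=cv2.resize(w["color"][...,::-1],(640,400))[:300]; b=cv2.resize(t["color"][160:220,240:400,::-1],(640,240),interpolation=cv2.INTER_CUBIC)
cv2.imwrite("pics/c1.png",np.vstack([a,b]))
E
```

```text
{'time': 26.9, 'joint_positions': [0.129, 0.332, 1.281, 0.0, 1.524, 0.13], 'tool_pos': [0.63, 0.139, 0.105], 'ee_rot': [3.138, -0.001, 1.571], 'wrist_force': [-0.42, -0.249, 5.744], 'width': 0.016, 'finger_force': 30.002}
```

View pics/c1.png

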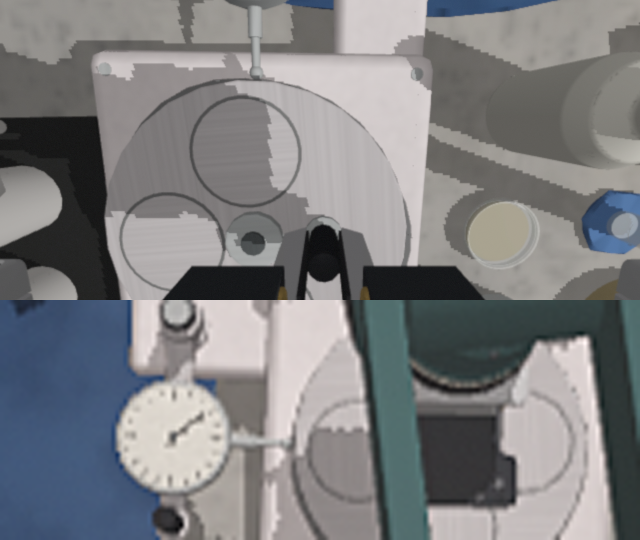

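The lower half is the top view. The dial is at (173,437) with its needle pointing to (203,415), about 54° clockwise from the pivot direction (about 0.94 rad). The tip touches the ring at (290,443), and the knob is gripped. I'll write a needle reader and crank in 20° steps.

```bash
cat > rd.py <<'E'
from h import *
s=snap("top"); g=cv2.cvtColor(s["color"],cv2.COLOR_RGB2GRAY).astype(np.float32)
cx,cy=283.2,194.3
a=np.arange(0,360,2.); r=np.arange(2.5,7.6,.5)
A,Rr=np.meshgrid(np.radians(a+2),r)
v=cv2.remap(g,(cx+Rr*np.sin(A)).astype(np.float32),(cy-Rr*np.cos(A)).astype(np.float32),cv2.INTER_LINEAR).mean(0)
w=np.clip(np.median(v)-v-.5*(np.median(v)-v.min()),0,None); k=v.argmin(); d=(a-a[k]+180)%360-180; w[abs(d)>30]=0
n=np.radians((a[k]+(w*d).sum()/w.sum())%360)
o=robot.get_obs(); p=o["tool_pos"]; print("needle %.2f contrast %.0f med %.0f crank %.1f tcp"%(n,np.median(v)-v.min(),np.median(v),np.degrees(np.arctan2(p[1]-.1345,p[0]-.588))),p.round(4),"F",np.round(o["wrist_force"],1),"w %.4f"%o["width"])
E
python3 rd.py
```

```text
needle 0.76 contrast 66 med 214 crank 6.3 tcp [0.63   0.1391 0.1046] F [ 0.8 -0.2  6.7] w 0.0154
```

Request:
arm_command(targets=[0,0,0,4.4,-1.3,0,1,0,0,0,8.9,-2.6,0,1,0,0,0,13.3,-3.9,0,1,0,0,0,13.3,-3.9,0,1])

```text
time: 27.45
tool_pos: [0.6278, 0.1495, 0.1046]
ee_rot: [3.134, 0.004, 1.569]
wrist_force: [3.5, -4.2, 4.5]
width: 0.0153
finger_force: 30.0
```

```bash
python3 rd.py
```

```text
needle 0.71 contrast 67 med 214 crank 21.1 tcp [0.6277 0.1498 0.1046] F [ 4.3 -4.5  4.6] w 0.0157
```

Request:
arm_command(targets=[0,0,0,3.7,-2.8,0,1,0,0,0,7.4,-5.5,0,1,0,0,0,11.2,-8.3,0,1,0,0,0,11.2,-8.3,0,1])

```text
time: 27.9
tool_pos: [0.6208, 0.1617, 0.1047]
ee_rot: [3.131, 0.002, 1.569]
wrist_force: [6.9, -1.3, 3.9]
width: 0.0155
finger_force: 30.0
```

```bash
python3 rd.py
```

```text
needle 0.66 contrast 82 med 213 crank 40.3 tcp [0.6205 0.1621 0.1047] F [ 5.1 -2.6  3.5] w 0.0153
```

Request:
arm_command(targets=[0,0,0,2.6,-3.9,0,1,0,0,0,5.1,-7.7,0,1,0,0,0,7.7,-11.6,0,1,0,0,0,7.7,-11.6,0,1])

```text
time: 28.35
tool_pos: [0.6094, 0.1711, 0.1047]
ee_rot: [3.13, -0.001, 1.57]
wrist_force: [6.6, 0.7, 1.9]
width: 0.0154
finger_force: 30.0
```

```bash
python3 rd.py
```

```text
needle 0.63 contrast 69 med 213 crank 60.2 tcp [0.6091 0.1713 0.1047] F [6.3 1.1 1.9] w 0.0152
```

Request:
arm_command(targets=[0,0,0,1.1,-4.5,0,1,0,0,0,2.2,-9.0,0,1,0,0,0,3.2,-13.5,0,1,0,0,0,3.2,-13.5,0,1])

```text
time: 28.8
tool_pos: [0.5956, 0.1757, 0.1047]
ee_rot: [3.131, -0.003, 1.571]
wrist_force: [7.1, 3.3, 2.7]
width: 0.0157
finger_force: 30.0
```

```bash
python3 rd.py
```

```text
needle 1.74 contrast 81 med 214 crank 79.9 tcp [0.5953 0.1757 0.1047] F [5.6 2.5 1.8] w 0.0154
```

Request:
arm_command(targets=[0,0,0,-0.5,-4.6,0,1,0,0,0,-1.0,-9.2,0,1,0,0,0,-1.6,-13.8,0,1,0,0,0,-1.6,-13.8,0,1])

```text
time: 29.25
tool_pos: [0.5813, 0.1751, 0.1046]
ee_rot: [3.132, -0.005, 1.571]
wrist_force: [6.0, 4.1, 3.1]
width: 0.0154
finger_force: 30.0
```

```bash
python3 rd.py
```

```text
needle 4.02 contrast 63 med 214 crank 99.9 tcp [0.581  0.175  0.1047] F [5.6 4.7 2.7] w 0.0152
```

Request:
arm_command(targets=[0,0,0,-2.1,-4.1,0,1,0,0,0,-4.1,-8.3,0,1,0,0,0,-6.2,-12.4,0,1,0,0,0,-6.2,-12.4,0,1])

```text
time: 29.7
tool_pos: [0.5681, 0.1694, 0.1047]
ee_rot: [3.133, -0.006, 1.572]
wrist_force: [3.5, 4.6, 4.3]
width: 0.0149
finger_force: 30.0
```

```bash
python3 rd.py
```

```text
needle 3.72 contrast 59 med 214 crank 120.2 tcp [0.5678 0.1692 0.1046] F [2.8 4.4 3.9] w 0.0154
```

Request:
arm_command(targets=[0,0,0,-3.4,-3.2,0,1,0,0,0,-6.7,-6.4,0,1,0,0,0,-10.1,-9.6,0,1,0,0,0,-10.1,-9.6,0,1])

```text
time: 30.15
tool_pos: [0.5577, 0.1595, 0.1046]
ee_rot: [3.135, -0.006, 1.572]
wrist_force: [2.3, 5.1, 3.7]
width: 0.0159
finger_force: 30.0
```

```bash
python3 rd.py
```

```text
needle 0.91 contrast 55 med 213 crank 140.9 tcp [0.5575 0.1592 0.1046] F [1.9 5.1 5.5] w 0.0152
```

Request:
arm_command(targets=[0,0,0,-4.2,-1.8,0,1,0,0,0,-8.5,-3.7,0,1,0,0,0,-12.7,-5.5,0,1,0,0,0,-12.7,-5.5,0,1])

```text
time: 30.6
tool_pos: [0.5517, 0.147, 0.1046]
ee_rot: [3.137, -0.007, 1.572]
wrist_force: [1.4, 6.3, 5.9]
width: 0.0152
finger_force: 30.0
```

```bash
python3 rd.py
```

```text
needle 1.04 contrast 65 med 213 crank 161.5 tcp [0.5516 0.1467 0.1046] F [0.6 5.7 5.6] w 0.0154
```

The peak lies between crank 100° (4.02) and 120° (3.72), so at about 107.6°. The lesser swelling only reaches 2.7, so this is the highest spot. I turn back.

Request:
arm_command(targets=[0,0,0,4.3,1.8,0,1,0,0,0,8.6,3.7,0,1,0,0,0,12.8,5.5,0,1,0,0,0,16.2,8.7,0,1,0,0,0,19.5,11.9,0,1,0,0,0,22.9,15.1,0,1,0,0,0,25.2,19.2,0,1,0,0,0,27.5,23.3,0,1,0,0,0,27.5,23.3,0,1])

```text
time: 31.55
tool_pos: [0.5714, 0.1715, 0.1046]
ee_rot: [-3.137, -0.0, 1.571]
wrist_force: [-6.0, -0.5, 9.9]
width: 0.0154
finger_force: 30.0
```

```bash
python3 rd.py
```

```text
needle 4.01 contrast 67 med 214 crank 113.7 tcp [0.5717 0.1716 0.1046] F [-6.9 -0.3 10.1] w 0.0150
```

Request:
arm_command(targets=[0,0,0,0.7,2,0,1,0,0,0,1.3,4,0,1,0,0,0,1.3,4,0,1,0,0,0,1.3,4,0,1])

```text
time: 32.0
tool_pos: [0.5761, 0.1736, 0.1046]
ee_rot: [-3.14, -0.002, 1.571]
wrist_force: [-6.3, 0.6, 8.5]
width: 0.0156
finger_force: 30.0
```

```bash
python3 rd.py
```

```text
needle 4.17 contrast 70 med 214 crank 106.9 tcp [0.5761 0.1736 0.1046] F [-5.9  0.5  8.8] w 0.0157
```

The needle reads 4.17, so I release here and lift.

Request:
arm_command(targets=[0,0,0,0,-1.5,-2,1,0,0,0,0,-1.5,-3,1,0,0,0,0,-1.5,-3,0.5,0,0,0,0,-1.5,-3,0.3,0,0,0,0,-1.5,-3,0.3,0,0,0,0,-1.5,-3,0.3,0,0,0,0,-1.5,-30,0.3,0,0,0,0,-1.5,-70,0.3,0,0,0,0,-1.5,-110,0.3,0,0,0,0,-1.5,-110,0.3,0,0,0,0,-1.5,-110,0.3,0,0,0,0,-1.5,-110,0.3,0,0,0,0,-1.5,-110,0.3,0,0,0,0,-1.5,-110,0.3,0,0,0,0,-1.5,-110,0.3])

```text
time: 33.55
tool_pos: [0.5757, 0.1725, 0.2113]
ee_rot: [-3.14, 0.0, 1.57]
wrist_force: [-0.1, 0.7, -0.1]
width: 0.0326
finger_force: 0.0
```

```bash
python3 rd.py; python3 -c "
from h import *
clusters(.07,(.25,.46),(-.15,.25)); go(.407,.3475,.15,20)"
```

```text
needle 4.17 contrast 69 med 216 crank 107.8 tcp [0.5758 0.1725 0.2116] F [-0.1 -0.1  0.1] w 0.0326
cl 42 [0.4178 0.1471 0.082 ] min [0.406 0.125] max [0.424 0.168]
cl 175 [ 0.3928 -0.0455  0.0801] min [ 0.364 -0.084] max [ 0.42  -0.009]
ya -0.0 az -20.0 shift [ 174.9 -168.9   62.1]
```

The turntable stayed put with the needle at 4.17. Next, the stopper.

Request:
arm_command(targets=[0,0,0,43,-42,0,-0.1,0,0,0,88,-84,0,-0.1,0,0,0,132,-126,10,-0.1,0,0,0,175,-169,30,-0.1,0,0,0,175,-169,60,-0.1,0,0,0,175,-169,80,-0.1,0,0,0,175,-169,80,-0.1,0,0,0,175,-169,80,-0.1,0,0,0,175,-169,80,-0.1])

```text
time: 34.55
tool_pos: [0.4089, 0.3477, 0.1346]
ee_rot: [3.138, -0.002, 1.569]
wrist_force: [-0.6, 0.4, -0.1]
width: 0.0517
finger_force: 0.0
```

```bash
python3 rd.py; python3 - <<'E'
from h import *
clusters(.07,(.25,.46),(-.15,.25))
s=snap("wrist"); c=s["color"].astype(int); m=((c[...,0]>110)&(c[...,1]<90)&(c[...,2]<90)).astype(np.uint8)
n,l,stt,cen=cv2.connectedComponentsWithStats(m); k=1+stt[1:,4].argmax(); print(stt[k],cen[k])
v,u=np.nonzero(l==k); z=s["range_z"][v,u]; p=np.array([px(s,a,b,None) for a,b in zip(u[::7],v[::7])]); t=p[p[:,2]>.022]; print(len(t),t.min(0),t.max(0))
x,y=((t.min(0)+t.max(0))/2)[:2]; go(x,y,.005)
E
```

```text
needle 4.17 contrast 69 med 212 crank 130.0 tcp [0.4091 0.3477 0.1348] F [-0.1  0.5 -0. ] w 0.0515
cl 218 [0.3943 0.1542 0.0807] min [0.367 0.114] max [0.424 0.206]
cl 222 [0.3798 0.0558 0.0806] min [0.33  0.028] max [0.423 0.086]
cl 220 [ 0.3922 -0.0362  0.0808] min [ 0.364 -0.084] max [0.421 0.008]
[313 178  18   5  20] [322.   179.65]
2 [0.41255831 0.36141325 0.0251565 ] [0.41419116 0.3622116  0.02535344]
ya -0.1 az 0.0 shift [ 14.    4.2 129.5]
```

```bash
python3 - <<'E'
from h import *
s=snap("wrist"); c=s["color"].astype(int); m=((c[...,0]-c[...,1]>50)&(c[...,0]-c[...,2]>40)).astype(np.uint8)
n,l,stt,cen=cv2.connectedComponentsWithStats(m); k=1+stt[1:,4].argmax(); print(stt[k],cen[k])
v,u=np.nonzero(l==k); p=np.array([px(s,a,b) for a,b in zip(u,v)]); t=p[(p[:,2]>.022)&(p[:,2]<.03)]; print(len(t),t.min(0),t.max(0))
x,y=((t.min(0)+t.max(0))/2)[:2]; go(x,y,.005)
E
```

```text
[306 179  36  36 984] [323.18699187 196.49085366]
984 [0.39580054 0.33254062 0.02395387] [0.42467359 0.36228777 0.02731696]
ya -0.1 az 0.0 shift [ -0.3   1.4 129.1]
```

Request:
arm_command(targets=[0,0,0,0,1,50,-0.1,0,0,0,0,1,95,-0.1,0,0,0,0,1,120,-0.1,0,0,0,0,1,129,-0.1,0,0,0,0,1,129,-0.1,0,0,0,0,1,129,1,0,0,0,0,1,129,1,0,0,0,0,1,129,1,0,0,0,0,1,129,1,0,0,0,0,1,129,1,0,0,0,0,1,110,1,0,0,0,0,1,70,1,0,0,0,0,1,20,1,0,0,0,0,1,-30,1,0,0,0,0,1,-60,1,0,0,0,0,1,-60,1,0,0,0,0,1,-60,1])

```text
time: 36.45
tool_pos: [0.4081, 0.3476, 0.1924]
ee_rot: [3.141, -0.0, 1.571]
wrist_force: [-0.5, 0.4, -1.1]
width: 0.0302
finger_force: 30.0
```

```bash
python3 rd.py; python3 - <<'E'
from h import *
st(); go(.589,.207,.19,0)
E
```

```text
needle 4.17 contrast 69 med 213 crank 130.3 tcp [0.4074 0.3472 0.1907] F [-0.3 -0.5 -0.7] w 0.0301
{'time': 36.5, 'joint_positions': [0.6, 0.06, 1.429, 0.0, 1.656, 0.6], 'tool_pos': [0.407, 0.347, 0.191], 'ee_rot': [-3.139, 0.002, 1.571], 'wrist_force': [-0.347, -0.492, -0.708], 'width': 0.03, 'finger_force': 29.999}
ya -0.0 az -0.0 shift [-140.1  181.6    0.5]
```

Request:
arm_command(targets=[0,0,0,-28,36,0,1,0,0,0,-56,73,0,1,0,0,0,-84,109,0,1,0,0,0,-112,145,0,1,0,0,0,-140,181,0,1,0,0,0,-140,181,30,1,0,0,0,-140,181,50,1,0,0,0,-140,181,50,1,0,0,0,-140,181,50,1,0,0,0,-140,181,50,1])

```text
time: 37.5
tool_pos: [0.5892, 0.208, 0.1431]
ee_rot: [3.141, -0.0, 1.571]
wrist_force: [-0.3, -0.2, -1.2]
width: 0.0303
finger_force: 30.0
```

```bash
python3 - <<'E'
from h import *
st(); go(.589,.207,.088,0); s=snap("wrist"); save(s,"w4.png"); s=snap("scene"); save(s,"s4.png")
E
```

```text
{'time': 37.5, 'joint_positions': [0.249, 0.271, 1.281, 0.0, 1.588, 0.248], 'tool_pos': [0.589, 0.208, 0.143], 'ee_rot': [3.141, -0.0, 1.571], 'wrist_force': [-0.289, -0.215, -1.243], 'width': 0.03, 'finger_force': 29.999}
ya 0.0 az 0.0 shift [-1.  -0.2 55.1]
```

View pics/w4.png

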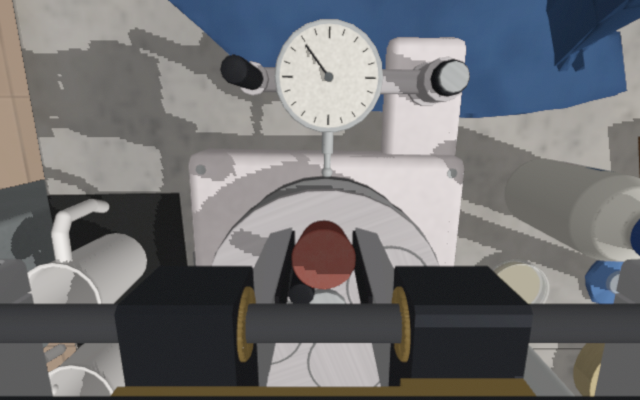

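The stopper at (323,253) is in line with the gauge tip at (327,172), and the knob at (300,290) is clear of the fingers. I lower it slowly.

Request:
arm_command(targets=[0,0,0,-1,0,30,1,0,0,0,-1,0,45,1,0,0,0,-1,0,51,1,0,0,0,-1,0,53,1,0,0,0,-1,0,54,1,0,0,0,-1,0,54,1])

```text
time: 38.2
tool_pos: [0.5897, 0.2068, 0.0896]
ee_rot: [3.14, -0.001, 1.571]
wrist_force: [0.1, -0.5, 0.2]
width: 0.0298
finger_force: 30.0
```

```bash
python3 rd.py
```

```text
needle 1.16 contrast 106 med 212 crank 88.6 tcp [0.5897 0.2068 0.0896] F [-0.2 -0.7 -0.4] w 0.0300
```

```bash
cat > rdw.py <<'E'
from h import *
s=snap("wrist"); g=cv2.cvtColor(s["color"],cv2.COLOR_RGB2GRAY).astype(np.float32)
T=np.linalg.inv(s["T"]); p=T@np.array([.588,.297,.082,1]); 
u,v=s["fx"]*p[0]/p[2]+s["cx"],s["fy"]*p[1]/p[2]+s["cy"]
c=cv2.HoughCircles(g.astype(np.uint8),cv2.HOUGH_GRADIENT,1,200,param1=100,param2=20,minRadius=35,maxRadius=75); print("pred",round(u),round(v),"hough",c)
x,y,r=c[0,0] if c is not None else (u,v,48)
a=np.arange(0,360,3.); A,Rr=np.meshgrid(np.radians(a),np.arange(.2,.55,.03)*r)
q=cv2.remap(g,(x+Rr*np.cos(A)).astype(np.float32),(y+Rr*np.sin(A)).astype(np.float32),cv2.INTER_LINEAR).mean(0); k=q.argmin()
print("needle(wrist) %.2f contrast %.0f"%(np.radians(a[k]),np.median(q)-q[k]))
E
python3 rdw.py
```

```text
pred 318 64 hough [[[333.5  60.5  68.9]
  [319.5 282.5  73.3]
  [ 73.5 296.5  43.4]]]
needle(wrist) 3.87 contrast 110
```

The wrist view confirms the needle is still high; the top view was only blocked by the arm. I lower to contact.

Request:
arm_command(targets=[0,0,0,0,0,1,1,0,0,0,0,0,2,1,0,0,0,0,0,2.5,1,0,0,0,0,0,2.5,1])

```text
time: 38.7
tool_pos: [0.5894, 0.2066, 0.0873]
ee_rot: [3.14, -0.0, 1.57]
wrist_force: [-1.9, 0.9, 5.4]
width: 0.0302
finger_force: 30.0
```

```bash
python3 -c "
from h import *
st()"
```

```text
{'time': 38.7, 'joint_positions': [0.246, 0.299, 1.359, 0.0, 1.482, 0.247], 'tool_pos': [0.589, 0.207, 0.087], 'ee_rot': [3.14, -0.0, 1.57], 'wrist_force': [-1.95, 0.86, 5.404], 'width': 0.03, 'finger_force': 30.002}
```

Request:
arm_command(targets=[0,0,0,0,0,-1,0.2,0,0,0,0,0,-1,0.1,0,0,0,0,0,-1,0.1,0,0,0,0,0,-1,0.1,0,0,0,0,0,-30,0.1,0,0,0,0,0,-70,0.1,0,0,0,0,0,-110,0.1,0,0,0,0,0,-110,0.1,0,0,0,0,0,-110,0.1,0,0,0,0,0,-110,0.1])

```text
time: 39.7
tool_pos: [0.5883, 0.2063, 0.1939]
ee_rot: [-3.138, 0.001, 1.57]
wrist_force: [-0.4, 0.1, 0.3]
width: 0.0421
finger_force: 0.0
```

```bash
cat > red.py <<'E'
from h import *
s=snap("wrist"); c=s["color"].astype(int); m=((c[...,0]-c[...,1]>40)&(c[...,0]-c[...,2]>30)).astype(np.uint8)
n,l,stt,cen=cv2.connectedComponentsWithStats(m); k=1+stt[1:,4].argmax(); print(stt[k],cen[k])
v,u=np.nonzero(l==k); p=np.array([px(s,a,b) for a,b in zip(u,v)]); z=np.percentile(p[:,2],90); t=p[p[:,2]>z-.004]; print("stopper",len(t),((t.min(0)+t.max(0))/2).round(4),"ztop",z.round(4),(t.max(0)-t.min(0)).round(3))
E
python3 red.py; python3 rdw.py; python3 - <<'E'
from h import *
clusters(.07,(.25,.46),(-.15,.25)); st(); go(.536,.300,.2,88)
E
```

```text
[ 306  185   39   38 1168] [325.06849315 203.44777397]
stopper 1168 [0.5902 0.2057 0.1079] ztop 0.1084 [0.029 0.029 0.002]
pred 323 81 hough [[[329.5  79.5  45.5]
  [342.5 290.5  68.9]
  [100.5 276.5  36. ]
  [602.5 343.5  53.7]]]
needle(wrist) 4.03 contrast 127
cl 218 [ 0.3922 -0.0363  0.0805] min [ 0.363 -0.084] max [0.42  0.008]
cl 64 [0.3861 0.037  0.0808] min [0.366 0.028] max [0.414 0.052]
{'time': 39.85, 'joint_positions': [0.246, 0.257, 1.199, 0.0, 1.69, 0.247], 'tool_pos': [0.588, 0.206, 0.194], 'ee_rot': [-3.138, 0.001, 1.57], 'wrist_force': [-0.948, 0.503, 0.319], 'width': 0.042, 'finger_force': 0.0}
ya -0.0 az -88.0 shift [ 93.7 -52.2  -6.4]
```

The stopper stands upright at (0.590, 0.206), and the needle is still at its highest. Now I swing the gauge out.

```bash
python3 -c "
from h import *
go(.5357,.3005,.2,71)"
```

```text
ya -0.0 az -71.0 shift [ 94.2 -52.5  -6.4]
```

Request:
arm_command(targets=[0,0,-71,94,-52,-6,0.15,0,0,-71,94,-52,-6,0.15,0,0,-71,94,-52,-6,0.15,0,0,-71,94,-52,-6,0.15,0,0,-71,94,-52,-6,0.15,0,0,-71,94,-52,-6,0.15,0,0,-71,94,-52,-6,0.15,0,0,-71,94,-52,-6,0.15,0,0,-71,94,-52,-6,0.15,0,0,-71,94,-52,-6,0.15,0,0,-71,94,-52,-6,0.15])

```text
time: 40.95
tool_pos: [0.5368, 0.3005, 0.201]
ee_rot: [-3.141, -0.001, 2.809]
wrist_force: [-0.3, -0.3, 0.1]
width: 0.04
finger_force: 0.0
```

```bash
python3 - <<'E'
from h import *
st(); go(.5357,.3005,.092,71); clusters(.107,(.5,.56),(.26,.34))
s=snap("wrist"); v,u=np.mgrid[:400,:640]; r=s["range_z"]
P=np.stack([(u-s["cx"])/s["fx"]*r,(v-s["cy"])/s["fy"]*r,r,np.ones_like(r)],-1)@s["T"].T
m=(P[...,2]>.11)&(P[...,2]<.123)&(abs(P[...,0]-.536)<.03)&(abs(P[...,1]-.3)<.03)
q=P[m]; print(len(q),q[:,:3].min(0),q[:,:3].max(0))
E
```

```text
{'time': 40.95, 'joint_positions': [0.418, 0.235, 1.211, 0.0, 1.697, -0.82], 'tool_pos': [0.537, 0.3, 0.201], 'ee_rot': [-3.141, -0.001, 2.809], 'wrist_force': [-0.274, -0.257, 0.065], 'width': 0.04, 'finger_force': 0.0}
ya 70.9 az -0.1 shift [  0.9  -0.2 109. ]
341 [0.53326028 0.2906504  0.11011944] [0.54819707 0.30616215 0.11996606]
```

Request:
arm_command(targets=[0,0,0,-2,-1,0,0.15,0,0,0,-2,-1,45,0.15,0,0,0,-2,-1,85,0.15,0,0,0,-2,-1,107,0.15,0,0,0,-2,-1,107,0.15,0,0,0,-2,-1,107,0.57,0,0,0,-2,-1,107,0.57,0,0,0,-2,-1,107,0.57,0,0,0,-2,-1,107,0.57])

```text
time: 41.95
tool_pos: [0.5396, 0.2994, 0.0969]
ee_rot: [3.139, 0.002, 2.81]
wrist_force: [-0.1, 0.1, 0.7]
width: 0.0199
finger_force: 0.0
```

```bash
python3 arc.py 172 167 162 157 152 147 143 141 139 137; python3 -c "
from h import *
clusters(.09,(.56,.62),(.18,.23))"
```

```text
{'time': 41.95, 'joint_positions': [0.415, 0.276, 1.368, 0.0, 1.494, -0.824], 'tool_pos': [0.54, 0.299, 0.097], 'ee_rot': [3.139, 0.002, 2.81], 'wrist_force': [-0.06, 0.123, 0.739], 'width': 0.02, 'finger_force': 0.0}
ang 176.68766526565386
172.0 [6.1 9.1 0. ]
167.0 [ 7.8 20.   0. ]
162.0 [ 8.5 31.1  0.1]
157.0 [ 8.2 42.1  0.1]
152.0 [ 6.9 53.2  0.1]
147.0 [ 4.7 64.   0.1]
143.0 [ 2.3 72.5  0.2]
141.0 [ 0.8 76.7  0.2]
139.0 [-0.8 80.9  0.2]
137.0 [-2.5 84.9  0.2]
cl 122 [0.588  0.2069 0.1074] min [0.574 0.193] max [0.603 0.222]
```

Request:
arm_command(targets=[0,0,0,1,4,0,0.57,0,0,0,3,9,0,0.57,0,0,0,4,15,0,0.57,0,0,0,5,20,0,0.57,0,0,0,6,31,0,0.57,0,0,0,6,42,0,0.57,0,0,0,5,53,0,0.57,0,0,0,4,64,0,0.57,0,0,0,2,72,0,0.57,0,0,0,1,75,0,0.57,0,0,0,1,75,0,0.57])

```text
time: 43.1
tool_pos: [0.5632, 0.371, 0.0949]
ee_rot: [3.14, 0.001, 2.81]
wrist_force: [0.4, -0.8, 0.3]
width: 0.0201
finger_force: 0.0
```

```bash
python3 arc.py 141 139 137; python3 -c "
from h import *
clusters(.09,(.56,.62),(.18,.23))"
```

```text
{'time': 43.1, 'joint_positions': [0.498, 0.402, 1.208, 0.0, 1.53, -0.741], 'tool_pos': [0.563, 0.371, 0.095], 'ee_rot': [3.14, 0.001, 2.81], 'wrist_force': [0.391, -0.777, 0.332], 'width': 0.02, 'finger_force': 0.0}
ang 141.61049855475412
141.0 [-0.2  1.4  0. ]
139.0 [-1.8  5.5  0. ]
137.0 [-3.5  9.6  0. ]
cl 114 [0.5882 0.2067 0.1074] min [0.574 0.193] max [0.603 0.222]
```

Request:
arm_command(targets=[0,0,0,-1,3,0,0.57,0,0,0,-2,6,0,0.57,0,0,0,-2,7,0,0.57,0,0,0,-2,7,0,0.57])

```text
time: 43.55
tool_pos: [0.5644, 0.3726, 0.0952]
ee_rot: [-3.133, -0.003, 2.808]
wrist_force: [-6.3, -7.6, 4.0]
width: 0.0205
finger_force: 5.1
```

```bash
python3 arc.py 137
```

```text
{'time': 43.55, 'joint_positions': [0.502, 0.415, 1.19, -0.004, 1.545, -0.736], 'tool_pos': [0.564, 0.373, 0.095], 'ee_rot': [-3.133, -0.003, 2.808], 'wrist_force': [-6.322, -7.625, 4.045], 'width': 0.02, 'finger_force': 5.111}
ang 140.6832914159121
137.0 [-2.8  7.7 -0.1]
```

Against the out-stop. I release, lift, and verify with a last picture.

Request:
arm_command(targets=[0,0,0,1,-3,0,0.15,0,0,0,1,-3,0,0.15,0,0,0,1,-3,0,0.15,0,0,0,1,-3,-40,0.15,0,0,0,1,-3,-85,0.15,0,0,0,1,-3,-130,0.15,0,0,0,30,30,-150,0.15,0,0,0,60,60,-150,0.15,0,0,0,60,60,-150,0.15,0,0,0,60,60,-150,0.15])

```text
time: 44.55
tool_pos: [0.5287, 0.4535, 0.2446]
ee_rot: [-3.141, 0.0, 2.812]
wrist_force: [0.2, -0.6, 1.0]
width: 0.04
finger_force: 0.0
```

```bash
python3 - <<'E'
from h import *
st(); clusters(.07,(.25,.46),(-.15,.25)); clusters(.09,(.56,.62),(.18,.23)); s=snap("top"); save(s,"fin.png",(242,146,442,296),4)
E
```

```text
{'time': 44.55, 'joint_positions': [0.628, 0.426, 0.88, -0.0, 1.836, -0.613], 'tool_pos': [0.529, 0.453, 0.245], 'ee_rot': [-3.141, 0.0, 2.812], 'wrist_force': [0.17, -0.56, 1.036], 'width': 0.04, 'finger_force': 0.0}
cl 220 [0.3944 0.1545 0.0805] min [0.366 0.114] max [0.424 0.206]
cl 225 [0.3796 0.0558 0.0804] min [0.33  0.028] max [0.423 0.086]
cl 219 [ 0.3924 -0.0368  0.0806] min [ 0.363 -0.084] max [0.42  0.007]
cl 123 [0.5881 0.2069 0.1075] min [0.574 0.193] max [0.603 0.222]
```

View pics/fin.png

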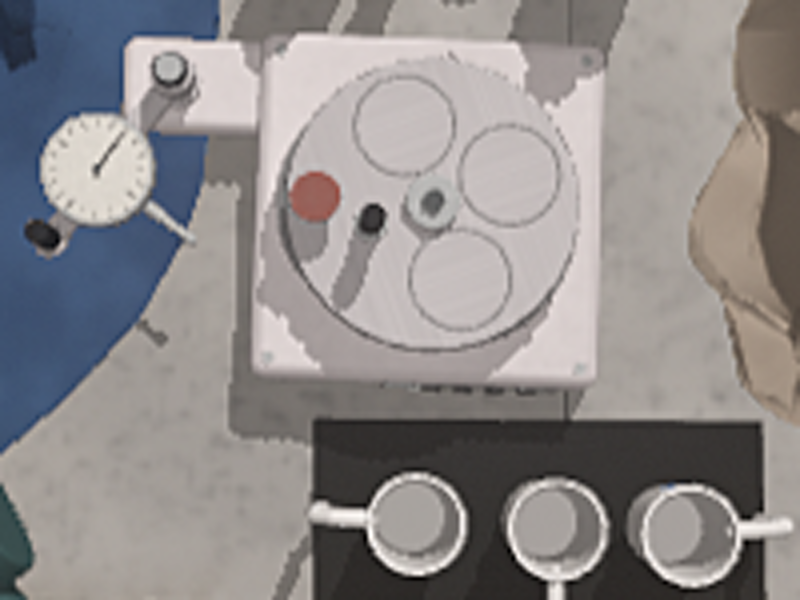

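The gauge is fully out, with its post at (43,234) as at the start. The stopper stands at (315,196) on the plate, and the three beakers are on the mat. I hand in the job.

```bash
python3 -c "
from bench import robot
print(robot.close_job())"
```

```text
the job is handed in; nothing more can be done
None
```

I handed the job in with the three beakers upright on the mat, the stopper upright at the mark place where the needle read about 4.17 rad, and the gauge swung fully back out; no verdict was returned.

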